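# Set the spring-arm board holder to length and lock it

### The arm

A 7-joint arm with a two-finger parallel gripper is mounted at the origin on the work surface. World frame = base frame: x ahead of the robot, y to its left, z up, the work surface at z = 0. Lengths are in m, angles in rad, forces in N, time in s.
With the tool pointing down it reaches from about 0.4 to 0.875 m from the base axis. Payload 6.5 kg.
Tool frame: the origin (TCP) lies midway between the tips of the shut fingers; the grasp point (between the pads) lies 19 mm behind it; z points along the fingers, y is the line along which they close (so a half turn about z gives the same grasp; the last joint's range is limited). The gripper opens to 85 mm and grips with 20 to 120 N. Pads are 22 mm wide; open, the fingers measure 114 mm over their backs; the gripper's body (76 mm by 85 mm) begins 54 mm behind the grasp point. The pads swing forward as they close: fully open they stand 13 mm farther back than shut.
Start: joints at [1.058, 0.536, -0.004, 1.538, 0.003, 1.067, -0.071], TCP at [0.281, -0.586, 0.195] pointing down, gripper open.
Joint ranges: [-2.7, 2.7], [-0.37, 2.16], [-1.27, 1.26], [0.24, 2.4], [-1.31, 4.45], [0.19, 1.91], [-2.76, 2.76]. Speed limits (rad/s): [2.39, 2.39, 3.14, 3.14, 3.14, 3.14, 3.14].

### API

Orientations are given as a unit quaternion [w, x, y, z].
In Python, from rig import * gives the robot as it stands.
- The arm moves only by the tool send_rows, never from a script. Its argument "motion" is a list that holds one entry, the list of rows, each a list of 7 numbers: the shift along the world's x, y, z in m, then the turn, a rotation vector about the world's x, y, z in rad, then the finger opening in m, from 0 to 0.0854. A call has exactly 8 rows; each row shifts and turns the commanded pose from where the row before left it; what a row does not reach is not made up. A row lasts 1/12 s, in which the tool goes at most 41.7 mm and 7.16 degrees, less where a joint would pass 70% of its speed; a pose out of reach is approached as far as the arm can. A call is refused whole if a number of a shift passes 0.0417 or a number of a turn 0.125, either way. A call with a gripper value outside its range is refused whole. The fingers move at their own pace and stop on an object; "grip_force" is the grip in N (left out, the last holds). Time passes only in rows, so rows that do not move let the fingers close, or fill a call up. It gives the time, the measured TCP pose, the force, the opening and the grip force at its end, in the units of the state.
- get_state(): the state, without advancing time (a new reading comes with each control period).
- grab_frame(name): name is "scene" or "top" or "wrist"; returns a dict with "image" (420x560x3 uint8, red, green, blue), "range_z" (420x560 float32, m along the optical axis (not along the pixel's ray), 0 where there is no reading), "fx", "fy", "cx", "cy" (pixels), "k1" (the pictures are not rectified: a ray, as slopes to the right and down, at radius r is drawn at 1 + k1 r^2 times it, then the intrinsics apply), "R" (3x3) and "t" (3): a world point X has camera coordinates R X + t. Camera axes: x right, y down, z forward; pixel columns grow to the right and rows downward; lengths in m; the calibration is good to about 2 mm. A picture is of the moment at which its call begins.
- finish_job(): hands the job in; it is judged then, once.
The state is a dict: "time": time; "q": joint angles; "qvel": joint speeds; "effort": joint torques, N m; "ee_pos": TCP position; "ee_rot": TCP orientation; "contact_force": force on the tool from outside, world axes, zero at the start; "ft_torque": the same for the moment, N m; "grip_width": opening from 0.0 (shut) to 1.0 (fully open); "gripper_force": force on a finger pad.
Only numpy, scipy, OpenCV 4.12 (cv2) and the standard library are available. Lean on these libraries where they do the work, as an engineer would, in place of code of your own. Each camera call takes 0.05 s, during which the arm holds its last target. There are 200 camera calls.

### The job

Set the circuit-board holder to length: take the tall slim stop pin from the wooden pin rack and put it, fully home and upright, into the hole of the stop block on the holder's bar. Then, with its cam lever still open, draw the spring-loaded sliding leg out along the bar until its wing rests against that pin and, holding it there, squeeze the cam lever flat shut against the leg. Finish while still holding on: do not let go, keep the leg and its shut lever clasped between the fingers with the leg at the pin, and leave the other things on the bench undisturbed.

Things in the scene. Friction and masses are not known exactly. Their poses are not given: they have to be found in the camera images.
- holder: Circuit-board holder, fixed; origin on the bench under the middle of its bar. The bar (bare aluminium, 20 mm wide, 360 mm long, 22 to 52 mm above the bench) runs along its y axis on a cross foot at each end (130 mm along x, 22 mm high). A fixed black jaw (top 108 mm above the bench) stands at y = -135 mm. The sliding leg is drawn out along +y; a spring pulls it to -y.
- leg_waist (a point): Sliding leg (black plastic, on the bar): a point in its waist, 71 mm above the bench; axes as the holder's. The waist is a block 30 mm wide (x -15 to 15 mm from here), y -33 to 15 mm, 54 to 88 mm above the bench. Wing at its +y end on the -x side, cam lever on its +x side, jaw at its -y end (44 mm wide, y -25 to -35 mm, top 108 mm above the bench). Below, skirts 30 mm across the bar.
- wing_face (a point): Middle of the front (+y) face of the leg's wing, the face that meets the stop pin: 24 mm to -x of the bar's centre line, 25 mm to +y of leg_waist, 71 mm above the bench; axes as the holder's. The wing is a plate 10 mm thick that stands out from the waist to -x only, to 36 mm from the centre line, 58 to 88 mm above the bench; a finger beside the waist can push its back to +y.
- sliding_leg (a joint): Travel of the sliding leg along the bar, m: 0 at rest by the fixed jaw, grows as it is drawn to the holder's +y, end of travel 0.15. With the lever open, the spring draws it back with 3 N at 0 and 5 N at 0.12; it does not stay where it is let go.
- cam_lever (a joint): Angle of the cam lever, rad: 0 is flat shut against the waist, positive open; starts at 0.55 to 0.75. It stays where it is left. Below about 0.45 its eccentric bears on the bar and drags the leg a little to -y; shutting it takes about 6 N at 25 mm from the hinge. Shut, it clamps the leg to the bar.
- lever_pad (a point): On the outer face of the cam lever (steel paddle 50 mm long, 8.5 mm thick, 61 to 85 mm above the bench), 30 mm from its upright hinge, which is 20 mm to +x of the bar's centre line and 6 mm behind the wing's front face. The free end points to the jaw and swings out to +x. x axis: out of this face; y: to the hinge. Shut, this face is 24 mm from the centre line; waist and lever are 39 mm across.
- stop_hole (a point): Mouth of the pin hole in the stop block (aluminium, 24 x 22 x 26 mm, clamped to the -x side of the bar, its place along the bar varies), 50 mm above the bench, 2 mm below the bar's top, 22.5 mm to -x of the bar's centre line. Round, 7.5 mm wide, upright, 20 mm deep, edge chamfered 1.5 mm. Axes as the holder's.
- pin_grip (a point): Stop pin, plain steel, upright in one of the rack's three holes at the start: middle of its body, a round bar 10 mm thick and 42 mm tall with grip grooves; the tallest of the three pins. Under the body is a shank 6 mm thick, 18 mm long, with a tapered foot: the foot is 39 mm, the shoulder 21 mm below this point.
- pin_shoulder (a point): Centre of the stop pin's shoulder, the underside of its 10 mm body where the 6 mm shank begins; it rests on the stop block when the pin is fully home.
- pin_rack: Wooden pin rack, fixed, 60 x 150 x 28 mm, origin under its centre; three holes 7.5 mm wide along its y axis at -50, 0 and 50 mm. Which pin stands in which hole varies.
- button_pin: Bystander: pin with a low round head 18 mm wide and 10 mm high, standing in the rack. Its origin is the foot of its shank.
- hex_pin: Bystander: pin with a low six-sided head 17 mm wide and 14 mm high, standing in the rack. Its origin is the foot of its shank.
- circuit_board: Bystander: bare circuit board with parts, 85 x 60 x 14 mm, lying beyond the holder.
- screwdriver: Bystander: screwdriver 170 mm long lying on the robot's side of the holder, about 20 to 30 mm high.
- scissors: Bystander: scissors 180 mm long lying left of the holder.
- gadget_box: Bystander: white electronic gadget 60 x 95 x 34 mm with an open end.
- spray_can: Bystander: steel spray can 52 mm wide, 140 mm high.
- cutter: Bystander: yellow utility cutter 145 mm long, lying near the robot.
- cell_tray: Bystander: black tray with three round cells, 95 x 70 x 22 mm.
- stop_pin: The stop pin as a whole; its origin is the foot of its shank (see pin_grip for where to hold it).

How it is judged:
By the outcome, as a careful person would: the job done as asked, in the order asked, and still so for the second after the job is handed in, while the arm keeps its last pose, push and grip.
It also fails if it takes over 54 s, if anything falls off the work surface, if the arm or the gripper's body presses on something with over 40 N, if the wrist force passes 120 N, or if a joint passes its speed limit or range.

## Working session

There is one attempt and no reset: what is moved stays moved. The work goes in short steps, Python scripts to look and compute and a tool call to move; the robot and the scene stay as the last step left them, time stands still between calls to the robot, and variables do not carry over. Pictures are saved under pics/ and viewed, at most 10 in all, crops included, and the job is handed in when it is done.

Besides the shell and the picture viewer there is one more tool, called after ">>>" by a JSON object that holds its "op" and its "data". send_rows: Moves the arm, as the interface text tells. Its arguments: {"type":"object","properties":{"motion":{"type":"array","items":{"type":"array","items":{"type":"array","items":{"type":"number"}}}},"grip_force":{"type":"number"}},"required":["motion"]}

```bash
mkdir -p pics
cat > h.py <<'E'
from rig import *
import numpy as np, cv2
def ray(f,u,v):
    d=np.array([[(u-f["cx"])/f["fx"],(v-f["cy"])/f["fy"]]]); p=d.copy()
    for _ in range(20): p=d/(1+f["k1"]*(p**2).sum())
    R=np.array(f["R"]); t=np.array(f["t"])
    return -R.T@t, R.T@np.array([p[0,0],p[0,1],1.])
def onz(f,u,v,z):
    o,d=ray(f,u,v); return o+d*(z-o[2])/d[2]
def rng(f,u,v):
    o,d=ray(f,u,v); return o+d*float(f["range_z"][int(v),int(u)])
def proj(f,X):
    c=np.array(f["R"])@X+np.array(f["t"]); s=c[:2]/c[2]; s=s*(1+f["k1"]*(s@s))
    return s[0]*f["fx"]+f["cx"],s[1]*f["fy"]+f["cy"]
def tri(f1,p1,f2,p2):
    o1,d1=ray(f1,*p1);o2,d2=ray(f2,*p2)
    s=np.linalg.lstsq(np.c_[d1,-d2],o2-o1,rcond=None)[0]
    a=o1+d1*s[0];b=o2+d2*s[1]; return (a+b)/2,np.linalg.norm(a-b)
def save(n,im,crop=None,k=1):
    if crop: im=im[crop[1]:crop[3],crop[0]:crop[2]]
    cv2.imwrite("pics/"+n+".png",cv2.resize(im,None,fx=k,fy=k,interpolation=cv2.INTER_CUBIC)[:,:,::-1])
E
python3 - <<'E'
from h import *
import pickle
F={n:grab_frame(n) for n in("scene","top","wrist")}
pickle.dump(F,open("F0.pkl","wb"))
for n in F:
    f=F[n];print(n,f["fx"],f["k1"],np.round(-np.array(f["R"]).T@f["t"],3),np.round(np.array(f["R"])[2],2))
save("top0",F["top"]["image"],k=1.4);save("scene0",F["scene"]["image"],k=1.4)
print(get_state())
E
```

```text
scene 438.172621277689 -0.10625305994319433 [1.216 0.654 0.72 ] [-0.61 -0.55 -0.57]
top 432.66180414395785 -0.05152231238625367 [0.27  0.021 1.164] [ 0.25  0.02 -0.97]
wrist 323.62691761433683 0.006331091047505143 [ 0.352 -0.553  0.373] [-0.27 -0.13 -0.95]
{'time': 0.15, 'q': array([ 1.05778938,  0.5370242 , -0.00443962,  1.53864877,  0.00258339,
        1.06727636, -0.07120779]), 'qvel': array([ 0.00134766, -0.00447692,  0.00065246, -0.00020989,  0.00296011,
       -0.00078679,  0.00094146]), 'effort': array([ 1.56949718e-03, -5.83789015e+01,  1.04965009e+00, -2.59350747e+01,
        1.24420412e-02,  6.50168426e-03, -2.91862875e-05]), 'ee_pos': array([ 0.2806205 , -0.58571028,  0.19389256]), 'ee_rot': array([-6.47824806e-04,  9.75142582e-01,  2.21577276e-01, -1.91295798e-04]), 'contact_force': array([-0.16199865,  0.37833708, -0.03027712]), 'ft_torque': array([-0.01600192, -0.00449153, -0.03435494]), 'gripper_force': 0.0, 'grip_width': 1.0059993789874302}
```

View pics/top0.png

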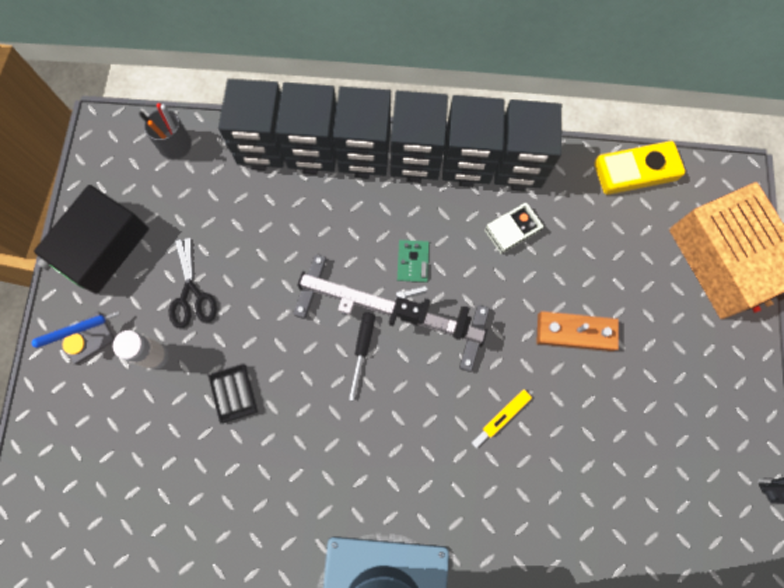

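View pics/scene0.png

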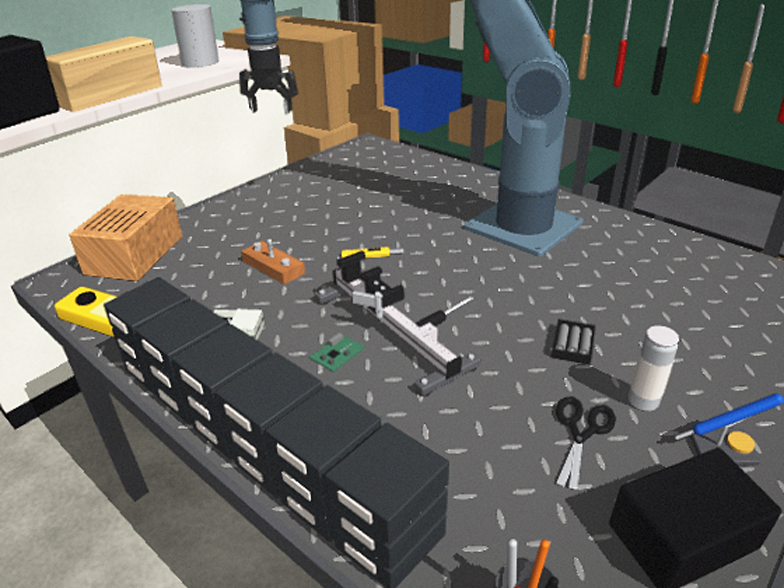

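The top view shows the bar running from (300,280) to (485,335) in the 1.4x picture. The leg is at (410,310) with the lever open at (415,293), the stop block at (346,304), and the rack at (578,330), where the middle pin looks tallest. Now a closer look at both regions.

Run:
```python
from h import *
import pickle
F=pickle.load(open("F0.pkl","rb"))
t=F["top"]["image"];s=F["scene"]["image"]
a=cv2.resize(t[170:270,205:355],None,fx=5.33,fy=3*1.777,interpolation=3)[:, :]
save("topc",cv2.resize(t[175:270,205:355],None,fx=5.3,fy=5.3,interpolation=3))
b=cv2.resize(s[165:215,165:225],(360,300),interpolation=3); c=cv2.resize(t[215:265,375:450],(440,293),interpolation=3)
c=cv2.copyMakeBorder(c,0,7,0,0,0)
save("rackc",np.hstack([b,c]))
f=F["top"]
for n,u,v,z in [("barL",303,283,.052),("barR",485,337,.03),("hole",345,303,.05),("leg",408,310,.09),("pin",585,328,.08),("rackL",539,330,.028),("rackR",619,333,.028),("hinge",425,290,.08)]:
    print(n,np.round(onz(f,u/1.4,v/1.4,z),3))
```

```text
barL [0.563 0.2   0.052]
barR [ 0.492 -0.154  0.03 ]
hole [0.531 0.117 0.05 ]
leg [ 0.519 -0.002  0.09 ]
pin [ 0.515 -0.329  0.08 ]
rackL [ 0.515 -0.257  0.028]
rackR [ 0.522 -0.411  0.028]
hinge [ 0.561 -0.031  0.08 ]
```

View pics/topc.png

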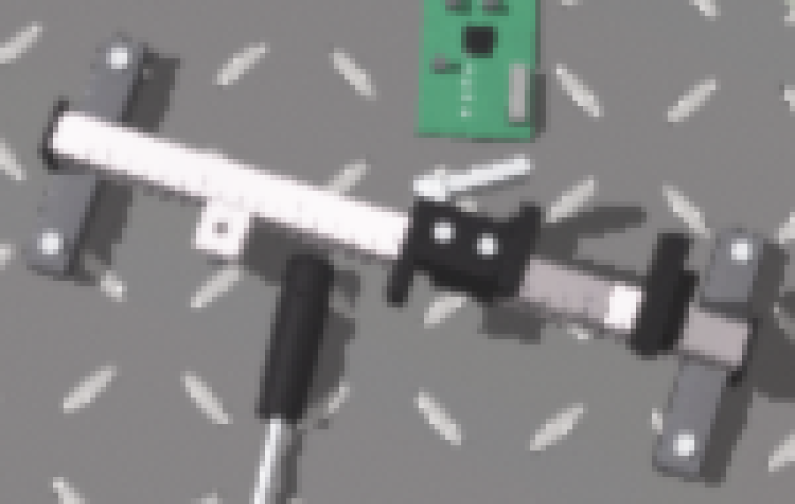

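View pics/rackc.png

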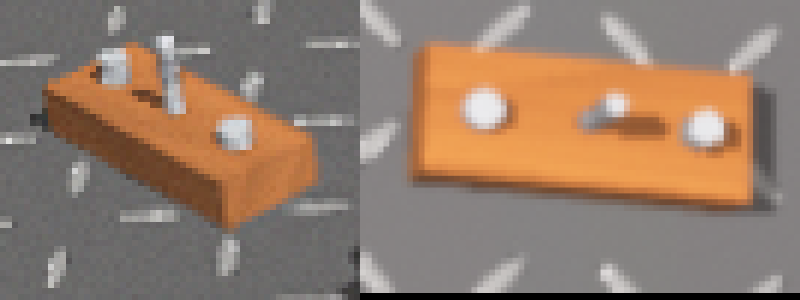

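The middle pin is the tall one and there is a low head either side of it, so I'll close the fingers across the rack. I'm moving above the rack now.

>>> {"op": "send_rows", "data": {"motion": [[[0.0148,0.0158,0,0,0,0.0675,0.0854],[0.0148,0.0158,0,0,0,0.0675,0.0854],[0.0148,0.0158,0,0,0,0.0675,0.0854],[0.0148,0.0158,0,0,0,0.0675,0.0854],[0.0148,0.0158,0,0,0,0.0675,0.0854],[0.0148,0.0158,0,0,0,0.0675,0.0854],[0.0148,0.0158,0,0,0,0.0675,0.0854],[0.0148,0.0158,0,0,0,0.0675,0.0854]]]}}

```text
time: 0.82
ee_pos: [0.4006, -0.4582, 0.1946]
ee_rot: [0.0, 0.879, 0.476, -0.0]
contact_force: [0.1, 0.3, 0.3]
grip_width: 0.999
gripper_force: 0.0
```

>>> {"op": "send_rows", "data": {"motion": [[[0.0168,0.018,0,0,0,0.077,0.0854],[0.0168,0.018,0,0,0,0.077,0.0854],[0.0168,0.018,0,0,0,0.077,0.0854],[0.0168,0.018,0,0,0,0.077,0.0854],[0.0168,0.018,0,0,0,0.077,0.0854],[0.0168,0.018,0,0,0,0.077,0.0854],[0.0168,0.018,0,0,0,0.077,0.0854],[0,0,0,0,0,0,0.0854]]]}}

```text
time: 1.48
ee_pos: [0.5218, -0.3268, 0.1948]
ee_rot: [-0.0, 0.718, 0.696, 0.002]
contact_force: [-0.7, 1.3, 0.5]
grip_width: 0.998
gripper_force: 0.0
```

Run:
```python
from h import *
import pickle
f=grab_frame("wrist");s=get_state();pickle.dump((f,s),open("W1.pkl","wb"))
print(s["time"],s["ee_pos"],s["ee_rot"],s["contact_force"])
save("w1",f["image"])
```

```text
1.5333 [ 0.51971894 -0.32958554  0.19467412] [-9.26578462e-05  7.19867432e-01  6.94110641e-01  1.13537558e-03] [-0.48340322 -0.12105598  0.00542779]
```

View pics/w1.png

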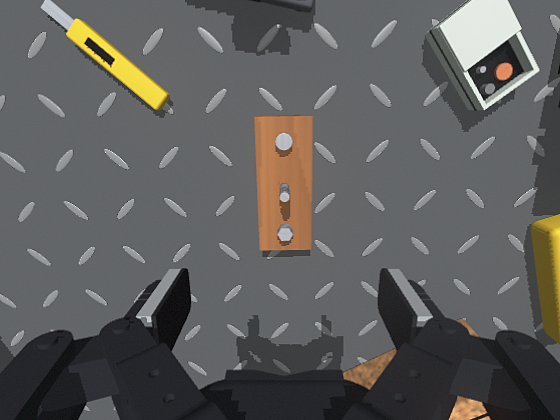

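The wrist picture shows the rack at (255–313, 115–250), the tall pin with its top near (285,197), the round head at (284,142) and the hex head at (285,233). I'll triangulate the pin from the wrist and scene views.

Run:
```python
from h import *
import pickle
f,s=pickle.load(open("W1.pkl","rb"));F=pickle.load(open("F0.pkl","rb"))
def pin(f,x0,y0,x1,y1):
    im=f["image"][y0:y1,x0:x1]; hsv=cv2.cvtColor(im,cv2.COLOR_RGB2HSV)
    m=((hsv[...,1]<70)&(hsv[...,2]>75)).astype(np.uint8); return m
m=pin(f,260,120,308,245)
n,l,st,c=cv2.connectedComponentsWithStats(m)
for i in range(1,n):
    if st[i,4]>8: print("wrist",st[i]+[260,120,0,0,0],c[i]+[260,120])
print(np.round(f["range_z"][180:206:2,281:290],3))
for v in range(180,206,3): print(v,np.round(rng(f,285,v),4))
g=F["scene"]; 
print("scene pin px");
for p in [(192.3,172)]:
  for q in [(284.8,197)]: print(tri(g,p,f,q))
t=F["top"]
print(tri(t,(418.5,232.3),f,(284.8,197)), tri(t,(418.5,232.3),g,(192.3,172)))
# range cloud of pin body
pts=np.array([rng(f,u,v) for u in range(275,296) for v in range(175,210)])
k=(pts[:,2]>.035)&(pts[:,2]<.1)
print(k.sum(),np.round(pts[k].min(0),4),np.round(pts[k].max(0),4)); tp=pts[pts[:,2]>.064]; print(len(tp),tp.mean(0))
pts=np.array([rng(f,u,v) for u in range(240,330) for v in range(100,265)])
k=(pts[:,2]>.024)&(pts[:,2]<.032); q=pts[k][:,:2].astype(np.float32); print("rack",cv2.minAreaRect(q),np.median(pts[k][:,2]))
```

```text
wrist [275 133  18  18 248] [283.51612903 141.25806452]
wrist [280 183  10  19 164] [284.26219512 192.37195122]
wrist [277 224  16  17 214] [284.79439252 232.25700935]
[[0.353 0.353 0.354 0.35  0.352 0.353 0.353 0.353 0.353]
 [0.353 0.355 0.353 0.354 0.354 0.353 0.354 0.354 0.354]
 [0.351 0.349 0.347 0.346 0.349 0.349 0.355 0.354 0.355]
 [0.343 0.34  0.339 0.338 0.339 0.34  0.346 0.356 0.355]
 [0.332 0.331 0.331 0.33  0.33  0.332 0.335 0.342 0.355]
 [0.325 0.323 0.32  0.321 0.321 0.323 0.324 0.331 0.357]
 [0.318 0.317 0.315 0.314 0.316 0.316 0.319 0.321 0.387]
 [0.314 0.314 0.314 0.314 0.314 0.316 0.314 0.315 0.357]
 [0.315 0.314 0.315 0.314 0.314 0.314 0.316 0.314 0.358]
 [0.315 0.315 0.316 0.315 0.315 0.316 0.315 0.315 0.359]
 [0.317 0.316 0.317 0.315 0.317 0.316 0.315 0.36  0.359]
 [0.36  0.361 0.361 0.361 0.36  0.359 0.358 0.361 0.36 ]
 [0.36  0.361 0.361 0.362 0.362 0.362 0.36  0.361 0.36 ]]
180 [ 0.5252 -0.3252  0.0292]
183 [ 0.5251 -0.3289  0.0278]
186 [ 0.525  -0.3285  0.0439]
189 [ 0.5249 -0.3286  0.0564]
192 [ 0.5248 -0.3288  0.0681]
195 [ 0.5247 -0.3316  0.0691]
198 [ 0.5246 -0.3342  0.0706]
201 [ 0.5245 -0.3374  0.0697]
204 [ 0.5244 -0.353   0.0273]
scene pin px
(array([ 0.52352815, -0.33274608,  0.06896907]), np.float64(0.002491271281897264))
(array([ 0.52438473, -0.33594115,  0.06141496]), np.float64(0.0005959273191664847)) (array([ 0.52226815, -0.33347517,  0.06829816]), np.float64(0.0013436035369803379))
152 [ 0.5186 -0.3376  0.0351] [ 0.5287 -0.3279  0.0715]
94 [ 0.5235888  -0.32643729  0.09214278]
rack ((0.5235410928726196, -0.33330702781677246), (0.15015217661857605, 0.060046374797821045), 89.04803466796875) 0.028019219398178585
```

>>> {"op": "send_rows", "data": {"motion": [[[0.0005,-0.0005,-0.018,0,0,0,0.045],[0.0005,-0.0005,-0.018,0,0,0,0.045],[0.0005,-0.0005,-0.018,0,0,0,0.045],[0.0005,-0.0005,-0.018,0,0,0,0.045],[0.0005,-0.0005,-0.018,0,0,0,0.045],[0.0005,-0.0005,-0.018,0,0,0,0.045],[0.0005,-0.0005,-0.018,0,0,0,0.045],[0.0005,0,-0.018,0,0,0,0.045]]]}}

```text
time: 2.2
ee_pos: [0.5203, -0.3381, 0.0497]
ee_rot: [0.0, 0.723, 0.691, -0.0]
contact_force: [1.2, -0.4, -0.2]
grip_width: 0.53
gripper_force: 0.0
```

>>> {"op": "send_rows", "data": {"motion": [[[0,0,-0.007,0,0,0,0.045],[0,0,-0.007,0,0,0,0.045],[0,0,0,0,0,0,0.045],[0,0,0,0,0,0,0.004],[0,0,0,0,0,0,0.004],[0,0,0,0,0,0,0.004],[0,0,0,0,0,0,0.004],[0,0,0,0,0,0,0.004]]], "grip_force": 40}}

```text
time: 2.87
ee_pos: [0.5211, -0.3375, 0.0372]
ee_rot: [0.0, 0.723, 0.691, 0.0]
contact_force: [-0.3, 0.3, -0.2]
grip_width: 0.048
gripper_force: 0.0
```

Run:
```python
from h import *
import pickle
s=get_state();print(s)
f=grab_frame("scene");t=grab_frame("top");w=grab_frame("wrist");pickle.dump((f,t,w),open("G.pkl","wb"))
save("g",np.hstack([cv2.resize(f["image"][140:220,150:240],(400,356),interpolation=3),cv2.resize(w["image"][170:420,140:420],(399,356),interpolation=3)]))
```

```text
{'time': 2.8667, 'q': array([ 0.69468169,  0.70153564, -0.27137269,  1.70658723,  0.25214628,
        0.76692553,  0.25700237]), 'qvel': array([-0.0018951 ,  0.00415119,  0.00107527,  0.00271809, -0.00013853,
        0.00305665,  0.00045416]), 'effort': array([ 2.34380386e-03, -6.04087329e+01, -3.72809552e+00, -1.99644846e+01,
        1.05253313e-02, -2.63640562e-03,  8.66612991e-04]), 'ee_pos': array([ 0.52113711, -0.33750099,  0.0371638 ]), 'ee_rot': array([4.42545406e-04, 7.22836301e-01, 6.91019160e-01, 8.23203017e-05]), 'contact_force': array([-0.28408024,  0.32871607, -0.19801519]), 'ft_torque': array([-0.01072362, -0.01204399, -0.00021708]), 'gripper_force': 0.0, 'grip_width': 0.04802671386606814}
```

View pics/g.png

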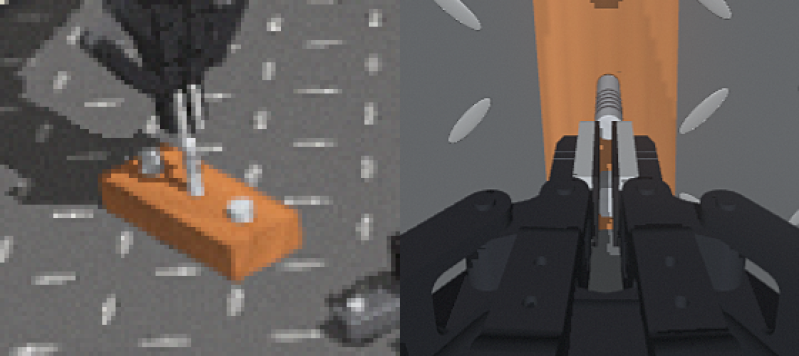

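The picture shows the fingers shut beside the pin, so the grasp missed. In the wrist half, the pin stands in front (+y) of the pads at (607,100). I'll measure where it really is relative to the fingers.

Run:
```python
from h import *
import pickle
f,t,w=pickle.load(open("G.pkl","rb"))
sc=399/280
u0=140+(607-400)/sc
for v in range(212,275,4): print(v,np.round(rng(w,u0,v),4), end=' ')
print()
# cloud near pin
P=np.array([rng(w,u,v) for u in range(270,305) for v in range(205,275)])
k=(P[:,2]>.035)&(P[:,2]<.08);print(k.sum(),P[k].min(0),P[k].max(0))
for z0 in np.arange(.03,.13,.01):
    kk=(P[:,2]>z0)&(P[:,2]<z0+.01);print(round(z0,2),kk.sum(),P[kk].mean(0) if kk.any() else '')
# pads
for p in [(590,130),(625,130),(590,180),(625,180)]:
    u=140+(p[0]-400)/sc;v=170+p[1]/sc;print(p,np.round(rng(w,u,v),4))
# finger tips & pin from the scene cam
for p in [(195,190),(192,110),(178,95),(190,60)]:
    u=150+p[0]/400*90;v=140+p[1]/356*80;print("s",p,np.round(rng(f,u,v),4))
```

```text
212 [ 0.524  -0.322   0.0285] 216 [ 0.5239 -0.3248  0.0277] 220 [ 0.5238 -0.327   0.0289] 224 [ 0.5238 -0.3279  0.0337] 228 [ 0.5237 -0.3283  0.0392] 232 [ 0.5237 -0.3283  0.0456] 236 [ 0.5236 -0.3285  0.0511] 240 [ 0.5236 -0.3286  0.0566] 244 [ 0.5236 -0.3278  0.0636] 248 [ 0.5236 -0.3279  0.0683] 252 [ 0.5235 -0.3291  0.0703] 256 [ 0.5234 -0.3314  0.0701] 260 [ 0.5233 -0.3335  0.0703] 264 [ 0.5232 -0.3358  0.07  ] 268 [ 0.5224 -0.3602  0.028 ] 272 [ 0.5223 -0.3633  0.0275] 
645 [ 0.51640022 -0.33786791  0.03507728] [ 0.53131129 -0.32651541  0.07996384]
0.03 93 [ 0.52355405 -0.32922752  0.03499991]
0.04 104 [ 0.52377561 -0.32938128  0.0450273 ]
0.05 141 [ 0.52369819 -0.32941249  0.05532759]
0.06 222 [ 0.52340857 -0.33070502  0.06661806]
0.07 129 [ 0.52355939 -0.33001736  0.07400724]
0.08 279 [ 0.52446115 -0.32744146  0.08516493]
0.09 180 [ 0.52457485 -0.3271483   0.09330827]
0.1 0 
0.11 0 
0.12 0 
(590, 130) [ 0.5182 -0.3268  0.0845]
(625, 130) [ 0.5292 -0.3275  0.0841]
(590, 180) [ 0.5189 -0.328   0.1109]
(625, 180) [ 0.5281 -0.3287  0.1105]
s (195, 190) [ 0.5232 -0.3315  0.0311]
s (192, 110) [ 0.5201 -0.3252  0.0952]
s (178, 95) [ 0.5295 -0.3253  0.1107]
s (190, 60) [ 0.5173 -0.3228  0.1328]
```

Run:
```python
from h import *
import pickle
f,t,w=pickle.load(open("G.pkl","rb"));w1,s1=pickle.load(open("W1.pkl","rb"))
def low(w,x0,y0,x1,y1,za,zb):
    P=np.array([rng(w,u,v) for u in range(x0,x1) for v in range(y0,y1)])
    k=(P[:,2]>za)&(P[:,2]<zb); P=P[k]; o=P[:,2].argsort(); print(len(P)); print(np.round(P[o[::max(1,len(o)//12)]],4))
print("now");low(w,240,240,330,330,.073,.2)
print("w1 left");low(w1,140,265,190,330,.1,.4)
print("scene");low(f,180,140,210,190,.073,.2)
print(-np.array(w["R"]).T@w["t"],-np.array(w1["R"]).T@w1["t"],get_state()["ee_pos"])
```

```text
now
5014
[[ 0.5187 -0.3274  0.0769]
 [ 0.5344 -0.3316  0.0862]
 [ 0.524  -0.3446  0.0914]
 [ 0.5082 -0.3301  0.097 ]
 [ 0.534  -0.3324  0.1021]
 [ 0.529  -0.3278  0.1085]
 [ 0.5203 -0.3278  0.1113]
 [ 0.5314 -0.3255  0.1169]
 [ 0.5288 -0.3258  0.1199]
 [ 0.532  -0.3265  0.1226]
 [ 0.5131 -0.3263  0.1259]
 [ 0.5273 -0.3286  0.1293]
 [ 0.5327 -0.3261  0.1328]]
w1 left
2581
[[ 0.4801 -0.3194  0.2447]
 [ 0.48   -0.3309  0.2506]
 [ 0.4775 -0.3152  0.2541]
 [ 0.4808 -0.3159  0.2572]
 [ 0.4803 -0.3341  0.2602]
 [ 0.4776 -0.3152  0.2628]
 [ 0.4706 -0.3195  0.2655]
 [ 0.4801 -0.3307  0.2685]
 [ 0.4748 -0.3149  0.2716]
 [ 0.4779 -0.3149  0.275 ]
 [ 0.4765 -0.3152  0.2786]
 [ 0.4799 -0.3189  0.2818]
 [ 0.5249 -0.2511  0.3745]]
scene
540
[[ 0.5296 -0.3428  0.0751]
 [ 0.5196 -0.3322  0.0917]
 [ 0.5362 -0.3422  0.1057]
 [ 0.5321 -0.325   0.1198]
 [ 0.4916 -0.3257  0.1266]
 [ 0.4967 -0.3231  0.1328]
 [ 0.5125 -0.3213  0.1396]
 [ 0.5169 -0.3288  0.1457]
 [ 0.5352 -0.3237  0.1512]
 [ 0.4824 -0.3306  0.1583]
 [ 0.509  -0.3205  0.1647]
 [ 0.5212 -0.3269  0.174 ]]
[ 0.52568292 -0.26110493  0.21624268] [ 0.52487958 -0.25114211  0.3744664 ] [ 0.52094784 -0.3373744   0.03681321]
```

Both cameras put the shut fingertips about 39 mm above the reported TCP. They closed above the pin at z≈0.076, while its top is at 0.070. I'll count that offset in all heights from here: open, go down 36 mm, and shift +4.5 mm in y.

>>> {"op": "send_rows", "data": {"motion": [[[0,0.0015,0,0,0,0,0.045],[0,0.0015,0,0,0,0,0.045],[0,0.0015,0,0,0,0,0.045],[0,0,-0.009,0,0,0,0.045],[0,0,-0.009,0,0,0,0.045],[0,0,-0.009,0,0,0,0.045],[0,0,-0.009,0,0,0,0.045],[0,0,0,0,0,0,0.045]]]}}

```text
time: 3.68
ee_pos: [0.5191, -0.3319, -0.0021]
ee_rot: [-0.002, 0.723, 0.691, -0.001]
contact_force: [-0.8, 0.4, -0.7]
grip_width: 0.531
gripper_force: 0.0
```

>>> {"op": "send_rows", "data": {"motion": [[[0,0,0,0,0,0,0.004],[0,0,0,0,0,0,0.004],[0,0,0,0,0,0,0.004],[0,0,0,0,0,0,0.004],[0,0,0,0,0,0,0.004],[0,0,0,0,0,0,0.004],[0,0,0,0,0,0,0.004],[0,0,0,0,0,0,0.004]]], "grip_force": 40}}

```text
time: 4.35
ee_pos: [0.5215, -0.333, 0.001]
ee_rot: [0.001, 0.723, 0.691, 0.0]
contact_force: [1.3, 0.2, 1.5]
grip_width: 0.105
gripper_force: 39.0
```

Gripped with 39 N at about 9 mm. Lifting straight up, then travelling toward the holder.

>>> {"op": "send_rows", "data": {"motion": [[[0,0,0.012,0,0,0,0.004],[0,0,0.012,0,0,0,0.004],[0,0,0.015,0,0,0,0.004],[0,0,0.015,0,0,0,0.004],[0,0,0.015,0,0,0,0.004],[0,0,0.015,0,0,0,0.004],[0,0,0.015,0,0,0,0.004],[0,0,0.011,0,0,0,0.004]]]}}

```text
time: 5.02
ee_pos: [0.5205, -0.3329, 0.1124]
ee_rot: [0.0, 0.723, 0.691, -0.0]
contact_force: [-0.0, 0.8, -0.5]
grip_width: 0.105
gripper_force: 39.5
```

>>> {"op": "send_rows", "data": {"motion": [[[0,0.025,0,0,0,0,0.004],[0,0.03,0,0,0,-0.02,0.004],[0,0.03,0,0,0,-0.02,0.004],[0,0.03,0,0,0,-0.02,0.004],[0,0.03,0,0,0,-0.02,0.004],[0,0.03,0,0,0,-0.02,0.004],[0,0.03,0,0,0,-0.02,0.004],[0,0.025,0,0,0,-0.02,0.004]]]}}

```text
time: 5.68
ee_pos: [0.52, -0.1004, 0.1109]
ee_rot: [-0.0, 0.769, 0.639, -0.0]
contact_force: [1.2, -0.9, -0.1]
grip_width: 0.103
gripper_force: 39.5
```

>>> {"op": "send_rows", "data": {"motion": [[[0,0.025,0,0,0,0,0.004],[0,0.03,0,0,0,0,0.004],[0,0.03,0,0,0,0,0.004],[0,0.03,0,0,0,0,0.004],[0,0.03,0,0,0,0,0.004],[0,0.025,0,0,0,0,0.004],[0,0,0,0,0,0,0.004],[0,0,0,0,0,0,0.004]]]}}

```text
time: 6.35
ee_pos: [0.5203, 0.0687, 0.1109]
ee_rot: [-0.0, 0.768, 0.64, -0.0]
contact_force: [-0.1, -0.6, -0.7]
grip_width: 0.105
gripper_force: 39.5
```

Run:
```python
from h import *
import pickle
s=get_state();print(s["time"],s["ee_pos"],s["ee_rot"],s["grip_width"],s["gripper_force"])
F={n:grab_frame(n) for n in("scene","top","wrist")};F["s"]=s;pickle.dump(F,open("H.pkl","wb"))
save("h1",np.hstack([cv2.resize(F["wrist"]["image"],(530,397)),cv2.resize(F["scene"]["image"][150:300,210:310],(265,397),interpolation=3)]))
```

```text
6.35 [0.52026325 0.06874226 0.11087542] [-2.18387850e-04  7.68283669e-01  6.40109453e-01 -2.11418960e-04] 0.10497263428644515 39.52067971229553
```

View pics/h1.png

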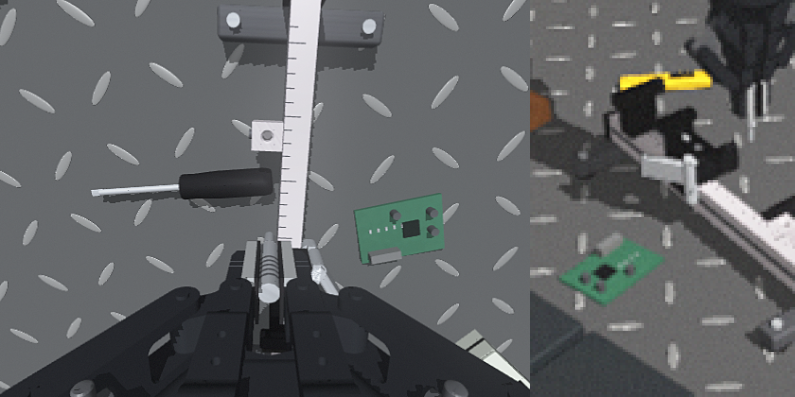

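The wrist half shows the pin in the fingers around (267,235–295), the stop block with its dark hole at (267,135), the bar and the screwdriver. I'll measure the hole, the bar direction and the pin's axis.

Run:
```python
from h import *
import pickle
F=pickle.load(open("H.pkl","rb"));w=F["wrist"]
g=cv2.cvtColor(w["image"],cv2.COLOR_RGB2GRAY)
c=g[125:162,262:302]; 
m=(c<130).astype(np.uint8)
n,l,st,ce=cv2.connectedComponentsWithStats(m)
for i in range(1,n): print("dark",st[i]+[262,125,0,0,0],ce[i]+[262,125])
# block top from range
P=np.array([rng(w,u,v) for u in range(262,300) for v in range(125,165)]); k=abs(P[:,2]-.05)<.004
print("blk z",np.median(P[k][:,2]),k.sum())
# bar edges: range cloud with z ~.052
U,V=np.meshgrid(range(285,345),range(0,260,2)); B=np.array([rng(w,u,v) for u,v in zip(U.ravel(),V.ravel())])
k=abs(B[:,2]-.0525)<.004; b=B[k]; print(k.sum(),np.median(b[:,2]))
k2=b[:,1]>0.03
r=cv2.minAreaRect(b[:,:2].astype(np.float32)); print(r)
d=cv2.fitLine(b[:,:2].astype(np.float32),cv2.DIST_HUBER,0,.001,.001).ravel(); print("bar dir",d,np.degrees(np.arctan2(d[1],d[0])))
# pin cloud
Q=[(rng(w,u,v),u,v) for u in range(268,300) for v in range(238,330)]
X=np.array([q[0] for q in Q]); print("pin")
for z0 in np.arange(.1,.22,.006):
    k=(X[:,2]>z0)&(X[:,2]<z0+.006)&(X[:,1]<.12)
    if k.sum()>5: print(round(z0+.003,3),k.sum(),np.round(X[k].min(0),4),np.round(X[k].max(0),4),np.round(np.median(X[k],0),4))
cv2.imwrite("x.png",w["image"][225:330,240:320,::-1])
```

```text
dark [262 125  38  10 116] [277.74137931 126.77586207]
dark [262 137  36  25 138] [270.46376812 154.21014493]
dark [278 138   8   3  14] [281.5        138.78571429]
dark [300 137   2   1   2] [300.5 137. ]
dark [277 144  10   4  19] [281.10526316 145.73684211]
dark [299 151   3   1   3] [300. 151.]
blk z 0.05005428439247499 970
3849 0.05208060338317555
((0.5500000715255737, 0.11142828315496445), (0.18360866606235504, 0.03671431168913841), 80.68991088867188)
bar dir [0.22652127 0.97400624 0.5537158  0.12254021] 76.907646
pin
0.121 14 [0.5196 0.0667 0.1213] [0.5247 0.0686 0.1239] [0.5229 0.0682 0.123 ]
0.127 49 [0.5197 0.065  0.1241] [0.5249 0.069  0.13  ] [0.5227 0.0681 0.1272]
0.133 29 [0.5198 0.0665 0.13  ] [0.5246 0.069  0.1341] [0.5222 0.0682 0.1318]
0.139 58 [0.5179 0.0665 0.1378] [0.5266 0.0707 0.142 ] [0.523  0.0697 0.1401]
0.145 95 [0.5181 0.067  0.1422] [0.5265 0.071  0.1479] [0.5226 0.0699 0.1449]
0.151 144 [0.5166 0.0674 0.1481] [0.531  0.0775 0.154 ] [0.5226 0.0702 0.1517]
0.157 213 [0.5169 0.0672 0.154 ] [0.5309 0.0779 0.16  ] [0.523  0.0707 0.1571]
0.163 227 [0.5172 0.0669 0.1601] [0.5307 0.0778 0.166 ] [0.523  0.0704 0.1631]
0.169 236 [0.5174 0.0673 0.166 ] [0.5304 0.0776 0.172 ] [0.523  0.0707 0.1691]
0.175 306 [0.5157 0.0546 0.172 ] [0.5301 0.0779 0.178 ] [0.523  0.0702 0.175 ]
0.181 577 [0.5156 0.0592 0.178 ] [0.5299 0.0779 0.184 ] [0.522  0.0673 0.1796]
0.187 298 [0.5152 0.0597 0.184 ] [0.5296 0.0777 0.1865] [0.5194 0.0684 0.1847]
```

Run:
```python
from h import *
import pickle
F=pickle.load(open("H.pkl","rb"));w=F["wrist"];F0=pickle.load(open("F0.pkl","rb"))
h=onz(w,281.4,142.4,.05);print("hole",h, tri(w,(281.4,142.4),F0["top"],(246.9,217.8)))
P=np.array([rng(w,u,v) for u in range(262,300) for v in range(122,165)])
U,V=np.meshgrid(np.arange(258,300),np.arange(118,168)); 
hs=cv2.cvtColor(w["image"],cv2.COLOR_RGB2GRAY)
m=np.zeros_like(hs);m[118:168,258:299]=(hs[118:168,258:299]>175)
cs,_=cv2.findContours(m,0,2);c=max(cs,key=cv2.contourArea);print("blk",cv2.minAreaRect(c),onz(w,*cv2.minAreaRect(c)[0],.05))
E_=[]
for v in range(5,225,4):
    r=hs[v,292:350].astype(int); 
    k=np.where(r>165)[0]
    if len(k)>15: E_.append((onz(w,292+k.min(),v,.052)[:2],onz(w,292+k.max(),v,.052)[:2]))
L=np.array([e[0] for e in E_]);R=np.array([e[1] for e in E_])
for A in(L,R,(L+R)/2):
    d=cv2.fitLine(A.astype(np.float32),cv2.DIST_HUBER,0,.001,.001).ravel();print(d,np.degrees(np.arctan2(d[1],d[0])))
print(len(E_),np.median(np.linalg.norm(L-R,axis=1)))
```

```text
hole [0.52993066 0.11717961 0.05      ] (array([0.5298154 , 0.11597235, 0.03997056]), np.float64(0.0005082672950581797))
blk ((282.0, 143.5), (31.0, 32.0), 90.0) [0.53021388 0.11632256 0.05      ]
[0.22494431 0.9743716  0.54722923 0.13343786] 77.0004
[0.22591606 0.9741468  0.5662865  0.12924537] 76.943245
[0.2263969  0.97403514 0.55678904 0.13164207] 76.91496
54 0.019628008934036715
```

>>> {"op": "send_rows", "data": {"motion": [[[0.0018,0.0127,0,0,0,0,0.004],[0.0018,0.0128,0,0,0,0,0.004],[0.0018,0.0128,0,0,0,0,0.004],[0.0019,0.0128,0,0,0,0,0.004],[0,0,-0.018,0,0,0,0.004],[0,0,-0.018,0,0,0,0.004],[0,0,-0.018,0,0,0,0.004],[0,0,0,0,0,0,0.004]]]}}

```text
time: 7.17
ee_pos: [0.5257, 0.1192, 0.0537]
ee_rot: [-0.001, 0.769, 0.639, -0.002]
contact_force: [-0.4, 0.9, -0.3]
grip_width: 0.102
gripper_force: 39.5
```

Run:
```python
from h import *
import pickle
s=get_state();print(s["time"],s["ee_pos"],s["contact_force"])
F={n:grab_frame(n) for n in("scene","top","wrist")};F["s"]=s;pickle.dump(F,open("I.pkl","wb"))
w=F["wrist"];a=w["image"][190:300,225:345];b=F["scene"]["image"][195:255,265:325]
save("i1",np.hstack([cv2.resize(a,(436,400),interpolation=3),cv2.resize(b,(364,400),interpolation=3)]))
X=np.array([rng(w,u,v) for u in range(262,305) for v in range(190,330)])
for z0 in np.arange(.045,.15,.005):
    k=(X[:,2]>z0)&(X[:,2]<z0+.005)
    if k.sum()>5: print(round(z0+.0025,4),k.sum(),np.round(X[k].min(0),4),np.round(X[k].max(0),4),np.round(np.median(X[k],0),4))
```

```text
7.1667 [0.52567798 0.11919176 0.05365841] [-0.39379236  0.89808467 -0.33177725]
0.0475 585 [0.5162 0.1041 0.045 ] [0.543  0.1293 0.05  ] [0.5317 0.119  0.0495]
0.0525 471 [0.517  0.1054 0.05  ] [0.5428 0.1287 0.0522] [0.53   0.1194 0.0504]
0.0675 17 [0.5269 0.1199 0.0675] [0.5319 0.1219 0.0699] [0.5299 0.1216 0.069 ]
0.0725 38 [0.527  0.118  0.0706] [0.5322 0.1223 0.0749] [0.53   0.1215 0.0728]
0.0775 36 [0.527  0.1187 0.0751] [0.5321 0.1226 0.0797] [0.5297 0.1216 0.077 ]
0.0825 16 [0.5253 0.1204 0.0802] [0.5339 0.1239 0.085 ] [0.5297 0.1231 0.0844]
0.0875 76 [0.5253 0.1203 0.0851] [0.5339 0.1244 0.0899] [0.5299 0.1232 0.0874]
0.0925 81 [0.5255 0.1205 0.09  ] [0.5338 0.1242 0.095 ] [0.5303 0.1234 0.0925]
0.0975 156 [0.5212 0.1208 0.0951] [0.5406 0.1317 0.1   ] [0.5301 0.124  0.0981]
0.1025 247 [0.5215 0.1199 0.1   ] [0.5404 0.1317 0.105 ] [0.5299 0.1277 0.1027]
0.1075 224 [0.5217 0.1207 0.105 ] [0.5401 0.1318 0.11  ] [0.5301 0.1278 0.1074]
0.1125 257 [0.5221 0.1202 0.11  ] [0.5399 0.1315 0.115 ] [0.5295 0.1278 0.1125]
0.1175 305 [0.5223 0.12   0.115 ] [0.5396 0.1315 0.12  ] [0.5302 0.1252 0.1177]
0.1225 381 [0.5226 0.1081 0.12  ] [0.5392 0.1317 0.125 ] [0.5295 0.1235 0.1229]
0.1275 586 [0.5227 0.1136 0.125 ] [0.539  0.1315 0.13  ] [0.5292 0.1219 0.126 ]
0.1325 358 [0.5227 0.1129 0.13  ] [0.5387 0.1317 0.135 ] [0.5263 0.1239 0.1306]
0.1375 143 [0.5231 0.1183 0.135 ] [0.5386 0.1325 0.14  ] [0.525  0.1251 0.1376]
0.1425 80 [0.523  0.1205 0.14  ] [0.5384 0.133  0.1449] [0.525  0.1297 0.1414]
0.1475 63 [0.5242 0.1256 0.145 ] [0.5381 0.1323 0.1497] [0.525  0.1294 0.1463]
```

View pics/i1.png

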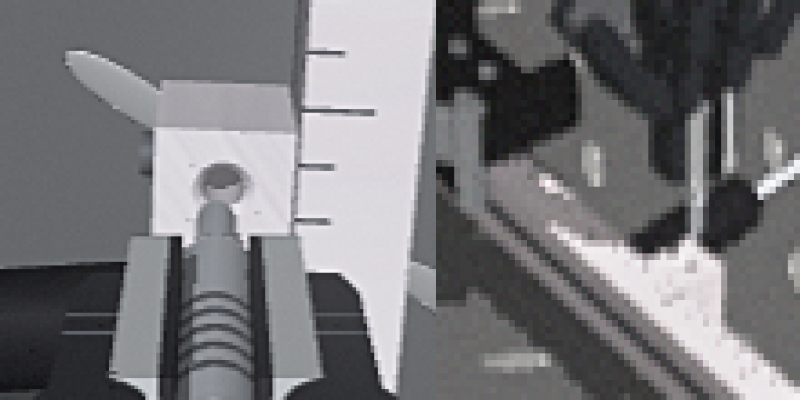

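The wrist crop shows the hole at (221,181) in the block, just ahead of the pin's foot at (216,205). I'll compute the remaining offset.

Run:
```python
from h import *
import pickle
F=pickle.load(open("I.pkl","rb"));w=F["wrist"];g=cv2.cvtColor(w["image"],cv2.COLOR_RGB2GRAY)
for p in [(221,181),(221,184),(226,181)]:
    print(onz(w,225+p[0]/3.633,190+p[1]/3.636,.05))
b=onz(w,225+155/3.633,190+128/3.636,.05),onz(w,225+297/3.633,190+130/3.636,.05);print("block far edge",b,np.degrees(np.arctan2(*(b[1]-b[0])[[1,0]])))
m=(b[0]+b[1])/2; print("block centre",m[:2]-.011*np.array([.2258,.9742]), m[:2]-.012*np.array([.2258,.9742]))
print("foot", [np.round(onz(w,225+216/3.633,190+v/3.636,.0635),4) for v in (200,)])
```

```text
[0.53022727 0.11716338 0.05      ]
[0.53012745 0.11661902 0.05      ]
[0.53106681 0.11700806 0.05      ]
block far edge (array([0.52104144, 0.12865583, 0.05      ]), array([0.54448261, 0.12395387, 0.05      ])) -11.34217800478017
block centre [0.53027822 0.11558865] [0.53005242 0.11461445]
foot [array([0.5298, 0.1197, 0.0635])]
```

>>> {"op": "send_rows", "data": {"motion": [[[0.0005,-0.0018,0,0,0,0,0.004],[0,0,0,0,0,0,0.004],[0,0,-0.004,0,0,0,0.004],[0,0,-0.004,0,0,0,0.004],[0,0,-0.004,0,0,0,0.004],[0,0,-0.004,0,0,0,0.004],[0,0,-0.004,0,0,0,0.004],[0,0,0,0,0,0,0.004]]]}}

```text
time: 7.98
ee_pos: [0.5279, 0.1163, 0.0356]
ee_rot: [-0.0, 0.769, 0.639, -0.001]
contact_force: [-0.4, 0.1, 0.3]
grip_width: 0.103
gripper_force: 39.5
```

>>> {"op": "send_rows", "data": {"motion": [[[0,0,-0.003,0,0,0,0.004],[0,0,-0.003,0,0,0,0.004],[0,0,-0.002,0,0,0,0.004],[0,0,-0.001,0,0,0,0.004],[0,0,-0.001,0,0,0,0.004],[0,0,-0.001,0,0,0,0.004],[0,0,0,0,0,0,0.004],[0,0,0,0,0,0,0.004]]]}}

```text
time: 8.65
ee_pos: [0.5287, 0.1165, 0.0256]
ee_rot: [0.0, 0.769, 0.639, 0.0]
contact_force: [-0.1, -0.5, -0.4]
grip_width: 0.1
gripper_force: 39.5
```

>>> {"op": "send_rows", "data": {"motion": [[[0,0,-0.001,0,0,0,0.004],[0,0,-0.001,0,0,0,0.004],[0,0,-0.001,0,0,0,0.004],[0,0,0,0,0,0,0.004],[0,0,0,0,0,0,0.004],[0,0,0,0,0,0,0.004],[0,0,0,0,0,0,0.004],[0,0,0,0,0,0,0.004]]]}}

```text
time: 9.32
ee_pos: [0.5288, 0.1165, 0.0229]
ee_rot: [0.0, 0.769, 0.639, 0.0]
contact_force: [-2.0, 0.0, 6.2]
grip_width: 0.102
gripper_force: 40.2
```

Run:
```python
from h import *
import pickle
s=get_state();print(s["time"],s["ee_pos"],s["contact_force"])
w=grab_frame("wrist");sc=grab_frame("scene")
pickle.dump((w,sc),open("J.pkl","wb"))
X=np.array([rng(w,u,v) for u in range(275,297) for v in range(200,330)])
for z0 in np.arange(.045,.115,.004):
    k=(X[:,2]>z0)&(X[:,2]<z0+.004)
    if k.sum()>5: print(round(z0+.002,4),k.sum(),np.round(X[k].min(0),4),np.round(X[k].max(0),4),np.round(np.median(X[k],0),4))
```

```text
9.3167 [0.52882724 0.11654526 0.02285852] [-2.04843482  0.04020745  6.23211147]
0.047 78 [0.5262 0.1191 0.045 ] [0.5384 0.1281 0.049 ] [0.5331 0.1261 0.0472]
0.051 304 [0.5262 0.1171 0.049 ] [0.5383 0.1276 0.053 ] [0.5323 0.1228 0.0501]
0.055 63 [0.5263 0.1176 0.0531] [0.5348 0.1214 0.057 ] [0.5312 0.1204 0.0548]
0.059 67 [0.5264 0.1177 0.0571] [0.5348 0.1216 0.061 ] [0.5308 0.1206 0.059 ]
0.063 76 [0.5266 0.1179 0.0611] [0.5379 0.1259 0.065 ] [0.5314 0.1205 0.0632]
0.067 89 [0.5268 0.1173 0.065 ] [0.5378 0.1264 0.069 ] [0.5321 0.1209 0.0672]
0.071 99 [0.5268 0.1175 0.069 ] [0.5377 0.1263 0.073 ] [0.5327 0.1207 0.0707]
0.075 105 [0.5269 0.1176 0.073 ] [0.5375 0.1262 0.077 ] [0.5321 0.1207 0.0748]
0.079 102 [0.5271 0.1177 0.077 ] [0.5374 0.1263 0.081 ] [0.5317 0.1208 0.0791]
0.083 122 [0.5272 0.1164 0.081 ] [0.5372 0.126  0.0849] [0.5325 0.1208 0.0832]
0.087 141 [0.5273 0.1065 0.085 ] [0.5371 0.1261 0.089 ] [0.5323 0.1205 0.0871]
0.091 440 [0.5263 0.1046 0.089 ] [0.5369 0.1261 0.093 ] [0.5306 0.1172 0.0918]
0.095 59 [0.5274 0.11   0.093 ] [0.5368 0.1263 0.0969] [0.5356 0.1206 0.0963]
0.099 28 [0.5336 0.1106 0.097 ] [0.5367 0.1258 0.098 ] [0.5347 0.1157 0.0974]
```

Pin top is at 0.092 with a 6 N upward force, so it is seated. Press 1 mm more, release, lift and move over the leg.

>>> {"op": "send_rows", "data": {"motion": [[[0,0,-0.001,0,0,0,0.004],[0,0,0,0,0,0,0.004],[0,0,0.001,0,0,0,0.035],[0,0,0,0,0,0,0.035],[0,0,0,0,0,0,0.035],[0,0,0.005,0,0,0,0.035],[0,0,0.015,0,0,0,0.035],[0,0,0.025,0,0,0,0.035]]]}}

```text
time: 10.08
ee_pos: [0.5266, 0.116, 0.0662]
ee_rot: [-0.001, 0.769, 0.639, -0.002]
contact_force: [0.3, -0.5, -0.1]
grip_width: 0.411
gripper_force: 0.0
```

>>> {"op": "send_rows", "data": {"motion": [[[0,0,0.025,0,0,0,0.0854],[0,0,0.025,0,0,0,0.0854],[0,0,0.015,0,0,0,0.0854],[0,-0.02,0,0,0,-0.015,0.0854],[0,-0.025,0,0,0,-0.015,0.0854],[0,-0.025,0,0,0,-0.016,0.0854],[0,-0.02,0,0,0,0,0.0854],[0,0,0,0,0,0,0.0854]]]}}

```text
time: 10.75
ee_pos: [0.5285, 0.0209, 0.1325]
ee_rot: [0.001, 0.786, 0.618, -0.001]
contact_force: [0.2, -0.7, 0.5]
grip_width: 1.003
gripper_force: 0.0
```

Run:
```python
from h import *
import pickle
s=get_state();print(s["time"],s["ee_pos"],s["ee_rot"],s["contact_force"])
F={n:grab_frame(n) for n in("scene","top","wrist")};F["s"]=s;pickle.dump(F,open("K.pkl","wb"))
save("k1",np.hstack([cv2.resize(F["wrist"]["image"],(530,397)),cv2.resize(F["scene"]["image"][150:300,230:330],(265,397),interpolation=3)]))
```

```text
10.75 [0.52846205 0.02085935 0.13251626] [ 0.00100845  0.78584366  0.61842324 -0.00119157] [ 0.23107322 -0.72154955  0.48962933]
```

View pics/k1.png

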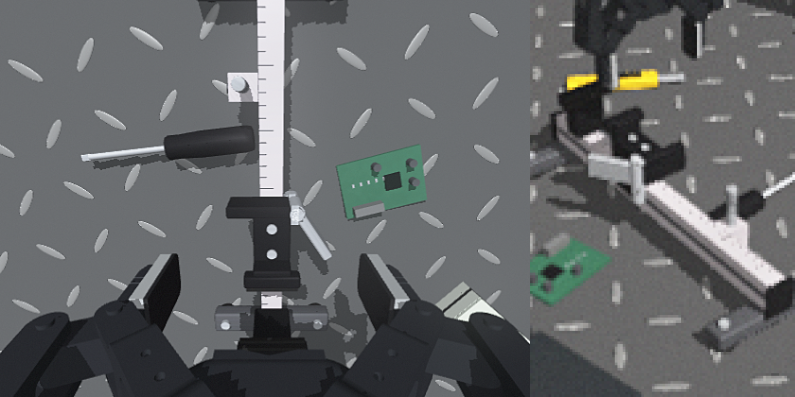

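The pin stands upright in the block at (238,87). The leg is at (272,240), with the wing at (232,208), and the lever runs from hinge (296,213) to tip (325,257). Both fingers are open. I'll work out the leg geometry and the finger positions in holder axes.

```bash
cat >> h.py <<'E'
C=np.array([.5568,.1316]);ex=np.array([.9742,-.2258]);ey=np.array([.2258,.9742])
def cloud(w,x0,y0,x1,y1):
    U,V=np.meshgrid(range(x0,x1),range(y0,y1)); P=np.array([rng(w,u,v) for u,v in zip(U.ravel(),V.ravel())])
    D=P[:,:2]-C; return np.c_[D@ex,D@ey,P[:,2]]   # holder axes
def st(n,A):
    print(n,len(A),np.round(np.percentile(A,2,axis=0),4),np.round(np.percentile(A,50,axis=0),4),np.round(np.percentile(A,98,axis=0),4))
E
python3 - <<'E'
from h import *
import pickle
F=pickle.load(open("K.pkl","rb"));w=F["wrist"]
A=cloud(w,225,195,360,320)
k=(A[:,2]>.08)&(A[:,2]<.095)&(A[:,0]<-.018)&(A[:,0]>-.05)&(A[:,1]>-.25);st("wing top",A[k])
k=(A[:,2]>.084)&(A[:,2]<.095)&(abs(A[:,0])<.014);st("waist top",A[k])
k=(A[:,2]>.1)&(A[:,2]<.115)&(abs(A[:,0])<.025);st("jaw top",A[k])
k=(A[:,2]>.078)&(A[:,2]<.098)&(A[:,0]>.0165)&(A[:,0]<.07)&(A[:,1]>-.25);st("lever",A[k])
L=A[k]; 
for y0 in np.arange(-.22,-.09,.006):
    q=L[(L[:,1]>y0)&(L[:,1]<y0+.006)]
    if len(q)>4: print(round(y0+.003,3),len(q),q[:,0].min().round(4),q[:,0].max().round(4),np.median(q[:,2]).round(4))
P=cloud(w,235,75,270,110);st("pin top",P[P[:,2]>.086]); 
A=cloud(w,130,260,190,330);st("fingL",A[A[:,2]>.12])
A=cloud(w,375,260,440,330);st("fingR",A[A[:,2]>.12])
t=F["s"]["ee_pos"];D=t[:2]-C;print("tcp hold",D@ex,D@ey)
E
```

```text
wing top 365 [-0.0356 -0.1195  0.0809] [-0.0269 -0.1137  0.0877] [-0.0182 -0.1103  0.0892]
waist top 2308 [-0.0135 -0.1569  0.0861] [ 0.0002 -0.1336  0.0881] [ 0.0134 -0.1107  0.0928]
jaw top 1356 [-0.0208 -0.1719  0.1008] [-0.0006 -0.1626  0.1074] [ 0.0203 -0.1563  0.109 ]
lever 803 [ 0.0171 -0.1569  0.0799] [ 0.0306 -0.1322  0.0851] [ 0.0473 -0.1097  0.091 ]
-0.163 6 0.0166 0.0212 0.0974
-0.157 45 0.0404 0.0491 0.0848
-0.151 91 0.037 0.0495 0.0848
-0.145 95 0.033 0.0454 0.0848
-0.139 100 0.0287 0.0415 0.0847
-0.133 99 0.0248 0.0373 0.0846
-0.127 106 0.0166 0.0335 0.0847
-0.121 100 0.0165 0.0294 0.0893
-0.115 99 0.017 0.0256 0.0899
-0.109 62 0.017 0.0241 0.0889
pin top 208 [-0.0269 -0.0257  0.0886] [-0.0224 -0.0215  0.0919] [-0.0176 -0.0168  0.094 ]
fingL 2856 [-0.0575 -0.118   0.1851] [-0.0455 -0.1018  0.2051] [-0.0444 -0.0972  0.227 ]
fingR 2938 [ 0.0402 -0.1186  0.1847] [ 0.0414 -0.1021  0.2051] [ 0.0536 -0.0976  0.2273]
tcp hold -0.002601593141389643 -0.11428224873132108
```

>>> {"op": "send_rows", "data": {"motion": [[[0.0033,-0.0085,0,0,0,0,0.0854],[0.0033,-0.0085,0,0,0,0,0.0854],[0.0033,-0.0085,-0.01,0,0,0,0.0854],[0.0033,-0.0084,-0.015,0,0,0,0.0854],[0,0,-0.015,0,0,0,0.0854],[0,0,-0.01,0,0,0,0.0854],[0,0,0,0,0,0,0.0854],[0,0,0,0,0,0,0.0854]]]}}

```text
time: 11.57
ee_pos: [0.5414, -0.0072, 0.0819]
ee_rot: [-0.001, 0.784, 0.621, -0.001]
contact_force: [-0.1, 1.0, 0.5]
grip_width: 1.0
gripper_force: 0.0
```

Run:
```python
from h import *
import pickle
s=get_state();w=grab_frame("wrist");pickle.dump((w,s),open("L.pkl","wb"))
t=s["ee_pos"];D=t[:2]-C;print(s["time"],"tcp hold",D@ex,D@ey,t[2],s["ee_rot"])
for n,x0,x1 in(("L",120,200),("R",370,450)):
    A=cloud(w,x0,240,x1,340);A=A[(A[:,2]>.11)];zm=np.percentile(A[:,2],1)
    st(n+" tip",A[A[:,2]<zm+.012])
A=cloud(w,215,170,360,300)
k=(A[:,2]>.084)&(A[:,2]<.092)&(A[:,0]<-.018)&(A[:,0]>-.04);st("wing top",A[k])
k=(A[:,2]>.1)&(A[:,2]<.115)&(abs(A[:,0])<.025);st("jaw top",A[k])
```

```text
11.5667 tcp hold 0.01632844632525414 -0.1387404194931308 0.08193089482718166 [-5.52331076e-04  7.83742875e-01  6.21084944e-01 -5.40542569e-04]
L tip 717 [-0.037  -0.1491  0.1323] [-0.025  -0.1331  0.1404] [-0.0245 -0.1275  0.1452]
R tip 746 [ 0.0602 -0.1495  0.1324] [ 0.0607 -0.1332  0.1404] [ 0.0732 -0.1277  0.1451]
wing top 94 [-0.0209 -0.1206  0.0855] [-0.0195 -0.1151  0.0877] [-0.0181 -0.1104  0.089 ]
jaw top 1061 [-0.0192 -0.162   0.1003] [ 0.0005 -0.1594  0.1055] [ 0.0202 -0.1562  0.1081]
```

Both pads are clear of the wing (front edge −0.1275, wing back −0.120) and of the lever (inner face 0.060, lever about 0.050). Descending 69 mm, then drawing the leg.

>>> {"op": "send_rows", "data": {"motion": [[[0,0,-0.01,0,0,0,0.0854],[0,0,-0.013,0,0,0,0.0854],[0,0,-0.013,0,0,0,0.0854],[0,0,-0.013,0,0,0,0.0854],[0,0,-0.012,0,0,0,0.0854],[0,0,-0.008,0,0,0,0.0854],[0,0,0,0,0,0,0.0854],[0,0,0,0,0,0,0.0854]]]}}

```text
time: 12.28
ee_pos: [0.5418, -0.0073, 0.0134]
ee_rot: [-0.0, 0.784, 0.621, -0.0]
contact_force: [-0.3, 0.8, 0.4]
grip_width: 1.003
gripper_force: 0.0
```

>>> {"op": "send_rows", "data": {"motion": [[[0.001,0.0045,0,0,0,0,0.0854],[0.001,0.0045,0,0,0,0,0.0854],[0.0015,0.0065,0,0,0,0,0.0854],[0.0015,0.0065,0,0,0,0,0.0854],[0.0015,0.0065,0,0,0,0,0.0854],[0.0015,0.0065,0,0,0,0,0.0854],[0.0015,0.0065,0,0,0,0,0.0854],[0.001,0.0045,0,0,0,0,0.0854]]]}}

```text
time: 12.95
ee_pos: [0.553, 0.0396, 0.0138]
ee_rot: [0.0, 0.784, 0.621, 0.0]
contact_force: [0.1, -4.8, 4.2]
grip_width: 0.999
gripper_force: 2.2
```

Run:
```python
from h import *
import pickle
s=get_state();w=grab_frame("wrist");sc=grab_frame("scene");pickle.dump((w,s,sc),open("M.pkl","wb"))
t=s["ee_pos"];D=t[:2]-C;cf=s["contact_force"];print(s["time"],"tcp hold",D@ex,D@ey,t[2],"force",cf[:2]@ex,cf[:2]@ey,cf[2])
save("m1",np.hstack([cv2.resize(w["image"],(530,397)),cv2.resize(sc["image"][150:300,230:330],(265,397),interpolation=3)]))
```

```text
12.95 tcp hold 0.017098644512262524 -0.09043030439170419 0.013844220500187257 force 1.174493534324714 -4.654279207250571 4.237321381318667
```

View pics/m1.png

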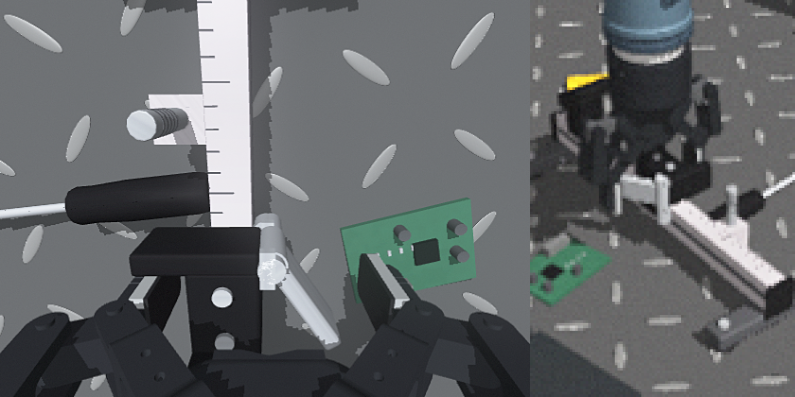

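The left finger is pushing the wing's back and the leg has followed; the lever is still open and the pin is at (142,125). Continuing to the pin.

>>> {"op": "send_rows", "data": {"motion": [[[0.0012,0.0054,0,0,0,0,0.0854],[0.0014,0.006,0,0,0,0,0.0854],[0.0014,0.006,0,0,0,0,0.0854],[0.0014,0.006,0,0,0,0,0.0854],[0.0012,0.005,0,0,0,0,0.0854],[0.001,0.004,0,0,0,0,0.0854],[0.0008,0.0035,0,0,0,0,0.0854],[0,0,0,0,0,0,0.0854]]]}}

```text
time: 13.72
ee_pos: [0.5607, 0.0751, 0.0134]
ee_rot: [-0.0, 0.784, 0.621, 0.0]
contact_force: [1.7, -3.9, 1.2]
grip_width: 0.999
gripper_force: 1.8
```

>>> {"op": "send_rows", "data": {"motion": [[[0.0002,0.001,0,0,0,0,0.0854],[0.0002,0.001,0,0,0,0,0.0854],[0.0002,0.001,0,0,0,0,0.0854],[0.0002,0.001,0,0,0,0,0.0854],[0.0002,0.001,0,0,0,0,0.0854],[0.0002,0.001,0,0,0,0,0.0854],[0,0,0,0,0,0,0.0854],[0,0,0,0,0,0,0.0854]]]}}

```text
time: 14.38
ee_pos: [0.5619, 0.0803, 0.0134]
ee_rot: [0.0, 0.784, 0.621, -0.0]
contact_force: [1.6, -3.8, -0.5]
grip_width: 1.0
gripper_force: 2.0
```

```bash
cat > chk.py <<'E'
from h import *
import pickle,sys
s=get_state();w=grab_frame("wrist");pickle.dump((w,s),open("N.pkl","wb"))
t=s["ee_pos"];D=t[:2]-C;cf=s["contact_force"];print(s["time"],"tcp hold",D@ex,D@ey,t[2],"force",cf[:2]@ex,cf[:2]@ey,cf[2],s["grip_width"],s["gripper_force"])
A=cloud(w,60,80,330,420)
k=(A[:,2]>.085)&(A[:,2]<.0905)&(A[:,0]<-.026)&(A[:,0]>-.036)&(A[:,1]<-.027);st("wing top",A[k])
k=(A[:,2]>.089)&(A[:,2]<.0945)&(abs(A[:,0]+.0225)<.006)&(abs(A[:,1]+.021)<.009);st("pin top",A[k])
k=(A[:,2]>.08)&(A[:,2]<.0885)&(A[:,0]>.017)&(A[:,0]<.05)&(A[:,1]<-.02);L=A[k]
for y0 in np.arange(-.09,-.02,.008):
    q=L[(L[:,1]>y0)&(L[:,1]<y0+.008)]
    if len(q)>8: print(round(y0+.004,3),len(q),np.percentile(q[:,0],[3,97]).round(4))
E
python3 chk.py
```

```text
14.3833 tcp hold 0.016559230937116275 -0.04877660675607858 0.0134454115353684 force 2.3734632184463136 -3.3323701972848014 -0.5116016622023176 1.0004576957510194 2.0432869344949722
wing top 758 [-0.0356 -0.042   0.0855] [-0.0305 -0.033   0.0878] [-0.0262 -0.028   0.0901]
pin top 677 [-0.0265 -0.0252  0.0893] [-0.0219 -0.0204  0.0918] [-0.0176 -0.0162  0.0931]
-0.062 95 [0.0321 0.0363]
-0.054 320 [0.0279 0.036 ]
-0.046 491 [0.0232 0.0346]
-0.038 193 [0.0235 0.0297]
-0.03 230 [0.0175 0.0256]
-0.022 10 [0.0172 0.0201]
```

>>> {"op": "send_rows", "data": {"motion": [[[0.0001,0.0005,0,0,0,0,0.0854],[0.0001,0.0005,0,0,0,0,0.0854],[0.0001,0.0005,0,0,0,0,0.0854],[0.0001,0.0005,0,0,0,0,0.0854],[0.0001,0.0005,0,0,0,0,0.0854],[0.0001,0.0005,0,0,0,0,0.0854],[0,0,0,0,0,0,0.0854],[0,0,0,0,0,0,0.0854]]]}}

```text
time: 15.1
ee_pos: [0.5625, 0.083, 0.0135]
ee_rot: [0.0, 0.784, 0.621, -0.0]
contact_force: [0.5, -5.3, 0.4]
grip_width: 1.001
gripper_force: 2.4
```

>>> {"op": "send_rows", "data": {"motion": [[[0.0001,0.0005,0,0,0,0,0.0854],[0.0001,0.0005,0,0,0,0,0.0854],[0.0001,0.0005,0,0,0,0,0.0854],[0.0001,0.0005,0,0,0,0,0.0854],[0,0,0,0,0,0,0.0854],[0,0,0,0,0,0,0.0854],[0,0,0,0,0,0,0.0854],[0,0,0,0,0,0,0.0854]]]}}

```text
time: 15.77
ee_pos: [0.5628, 0.0843, 0.0135]
ee_rot: [0.0, 0.784, 0.621, -0.001]
contact_force: [1.3, -6.4, -0.2]
grip_width: 0.997
gripper_force: 3.2
```

```bash
python3 chk.py
```

```text
15.7667 tcp hold 0.016547376673309463 -0.04471906347070375 0.01347213603214395 force 2.6871000051670113 -5.90861604221172 -0.201711852950341 0.9966507259216811 3.1673727929592133
wing top 475 [-0.0355 -0.038   0.0863] [-0.0303 -0.0311  0.0879] [-0.0263 -0.0272  0.0902]
pin top 553 [-0.0269 -0.0261  0.0891] [-0.022  -0.0152  0.0919] [-0.0176 -0.0121  0.0934]
-0.062 19 [0.0347 0.0364]
-0.054 194 [0.0301 0.036 ]
-0.046 435 [0.0255 0.0358]
-0.038 398 [0.0228 0.0322]
-0.03 108 [0.0237 0.0273]
-0.022 190 [0.0174 0.0245]
```

>>> {"op": "send_rows", "data": {"motion": [[[0.0001,0.0005,0,0,0,0,0.0854],[0.0001,0.0005,0,0,0,0,0.0854],[0.0001,0.0005,0,0,0,0,0.0854],[0.0001,0.0005,0,0,0,0,0.0854],[0.0001,0.0005,0,0,0,0,0.0854],[0,0,0,0,0,0,0.0854],[0,0,0,0,0,0,0.0854],[0,0,0,0,0,0,0.0854]]]}}

```text
time: 16.48
ee_pos: [0.5629, 0.0848, 0.0135]
ee_rot: [0.001, 0.784, 0.62, -0.002]
contact_force: [-0.2, -11.1, 3.5]
grip_width: 1.002
gripper_force: 5.2
```

```bash
sed -i 's/&(A\[:,1\]<-.027);st/);st/' chk.py; python3 chk.py
python3 - <<'E'
from h import *
import pickle
w,s=pickle.load(open("N.pkl","rb"));sc=grab_frame("scene")
save("n1",np.hstack([cv2.resize(w["image"],(530,397)),cv2.resize(sc["image"][170:270,260:327],(266,397),interpolation=3)]))
E
```

```text
File "chk.py", line 6
    k=(A[:,2]>.085)&(A[:,2]<.0905)&(A[:,0]<-.026)&(A[:,0]>-.036));st("wing top",A[k])
                                                                ^
SyntaxError: unmatched ')'
```

View pics/n1.png

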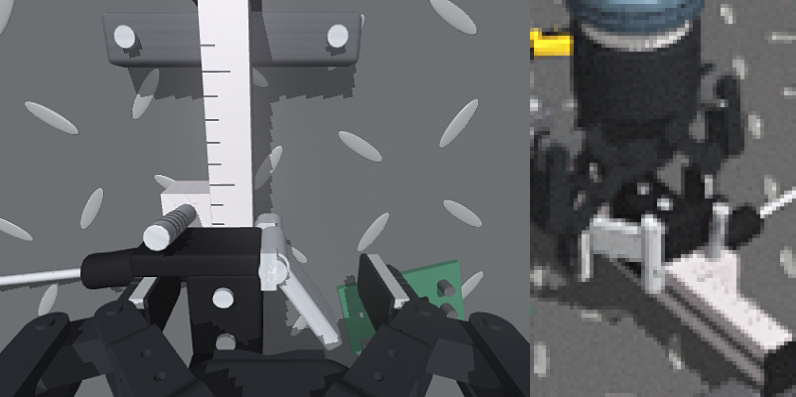

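The wing is against the pin: force rose to 11 N and the motion stalled. Now I'll squeeze gradually while shifting the centre toward −x and keeping the push on.

>>> {"op": "send_rows", "data": {"motion": [[[-0.0008,0.0004,0,0,0,0,0.0826],[-0.0008,0.0004,0,0,0,0,0.0798],[-0.0008,0.0004,0,0,0,0,0.077],[-0.0008,0.0004,0,0,0,0,0.0742],[-0.0008,0.0004,0,0,0,0,0.0714],[-0.0008,0.0004,0,0,0,0,0.0686],[-0.0008,0.0004,0,0,0,0,0.0658],[-0.0008,0.0004,0,0,0,0,0.063]]], "grip_force": 60}}

```text
time: 17.2
ee_pos: [0.5553, 0.087, 0.0136]
ee_rot: [0.001, 0.784, 0.62, -0.003]
contact_force: [-1.4, -13.4, 9.5]
grip_width: 0.74
gripper_force: 7.8
```

```bash
sed -i 's/-.036));st/-.036);st/' chk.py; python3 chk.py
```

```text
17.2 tcp hold 0.008626209447601835 -0.043813089039880244 0.013580544771363189 force 1.6628134360483846 -13.332163113691301 9.469767948387874 0.7400273260750325 7.758756629191339
wing top 731 [-0.0351 -0.0366  0.0854] [-0.0305 -0.0271  0.0877] [-0.0261 -0.0226  0.0891]
pin top 376 [-0.0267 -0.0272  0.0891] [-0.0221 -0.0142  0.0918] [-0.0177 -0.0121  0.0932]
-0.046 75 [0.0249 0.0281]
-0.038 220 [0.0224 0.0277]
-0.03 75 [0.0244 0.0277]
-0.022 192 [0.0176 0.025 ]
```

>>> {"op": "send_rows", "data": {"motion": [[[-0.0009,0.0003,0,0,0,0,0.06],[-0.0009,0.0003,0,0,0,0,0.057],[-0.0009,0.0003,0,0,0,0,0.054],[-0.0009,0.0003,0,0,0,0,0.051],[-0.0009,0.0003,0,0,0,0,0.048],[-0.0009,0.0003,0,0,0,0,0.046],[-0.0008,0.0002,0,0,0,0,0.044],[0,0,0,0,0,0,0.042]]]}}

```text
time: 17.92
ee_pos: [0.5494, 0.0881, 0.0137]
ee_rot: [0.001, 0.785, 0.62, -0.003]
contact_force: [-4.2, -15.3, 11.0]
grip_width: 0.494
gripper_force: 8.7
```

```bash
python3 chk.py
```

```text
17.9167 tcp hold 0.0025996263109383856 -0.04407947049601141 0.01369103863090148 force -0.6406309392688483 -15.81220929980783 11.04499155149514 0.49352764065959875 8.695197477936745
wing top 643 [-0.0353 -0.0322  0.0854] [-0.0306 -0.0268  0.0877] [-0.0261 -0.0229  0.089 ]
pin top 400 [-0.0267 -0.0271  0.0892] [-0.0222 -0.0144  0.092 ] [-0.0176 -0.0121  0.0932]
-0.07 151 [0.0171 0.0227]
-0.062 229 [0.0172 0.0225]
-0.054 229 [0.0171 0.0223]
-0.046 228 [0.0172 0.022 ]
-0.038 51 [0.0172 0.0218]
-0.022 80 [0.0171 0.0215]
```

>>> {"op": "send_rows", "data": {"motion": [[[0,0,0,0,0,0,0.04],[0,0,0,0,0,0,0.038],[0,0,0,0,0,0,0.036],[0,0,0,0,0,0,0.034],[0,0,0,0,0,0,0.032],[0,0,0,0,0,0,0.03],[0,0,0,0,0,0,0.03],[0,0,0,0,0,0,0.03]]], "grip_force": 70}}

```text
time: 18.63
ee_pos: [0.5497, 0.0881, 0.0141]
ee_rot: [0.002, 0.785, 0.62, -0.003]
contact_force: [-6.3, -14.4, 14.1]
grip_width: 0.443
gripper_force: 72.3
```

```bash
python3 chk.py
python3 - <<'E'
from h import *
import pickle
w,s=pickle.load(open("N.pkl","rb"));sc=grab_frame("scene")
save("p1",np.hstack([cv2.resize(w["image"],(530,397)),cv2.resize(sc["image"][170:270,260:327],(266,397),interpolation=3)]))
# pin axis tilt: front-side cloud of the pin body
A=cloud(w,60,120,260,330)
for z0 in np.arange(.052,.092,.008):
    k=(A[:,2]>z0)&(A[:,2]<z0+.008)&(abs(A[:,0]+.0225)<.008)&(A[:,1]>-.02)&(A[:,1]<-.002);q=A[k]
    if len(q)>5: print("pin",round(z0+.004,3),len(q),np.percentile(q[:,1],[50,97]).round(4),np.percentile(q[:,0],[3,97]).round(4))
E
```

```text
18.6333 tcp hold 0.0028604921669013804 -0.04398015477942218 0.014072043627545147 force -2.904415265992158 -15.50536579250029 14.091288618666546 0.44343733925188183 72.31434892863035
wing top 655 [-0.0353 -0.0325  0.0854] [-0.0306 -0.0267  0.0877] [-0.0262 -0.0227  0.089 ]
pin top 376 [-0.0265 -0.027   0.0891] [-0.0218 -0.0143  0.092 ] [-0.0173 -0.0121  0.0932]
-0.07 148 [0.0173 0.0231]
-0.062 236 [0.0171 0.0229]
-0.054 236 [0.0173 0.0226]
-0.046 236 [0.0171 0.0222]
-0.038 51 [0.0174 0.0221]
-0.022 77 [0.0173 0.0218]
pin 0.056 77 [-0.0153 -0.0137] [-0.0245 -0.0175]
pin 0.064 83 [-0.0142 -0.0125] [-0.0245 -0.0175]
pin 0.072 127 [-0.0126 -0.0109] [-0.0244 -0.0172]
pin 0.08 153 [-0.0113 -0.0094] [-0.0242 -0.0171]
pin 0.088 575 [-0.0112 -0.0084] [-0.0262 -0.0173]
```

View pics/p1.png

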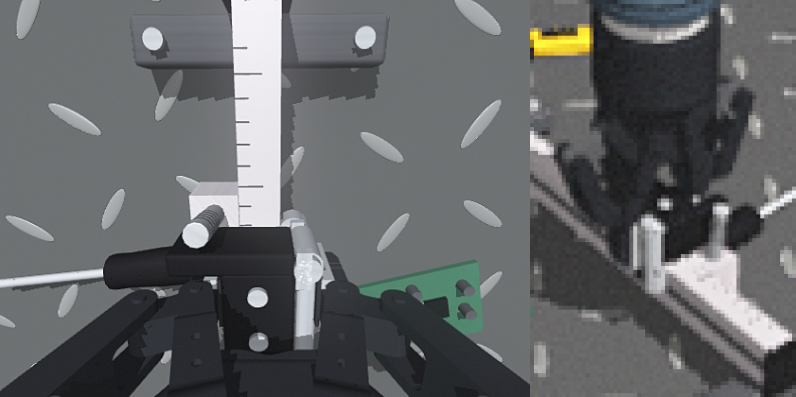

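The lever is shut flat and clasped, with the wing at the pin. The pin seems to lean toward +y under the push, so I'll quantify it from its top disc (195,235) in wrist and scene.

Run:
```python
from h import *
import pickle
w,s=pickle.load(open("N.pkl","rb"))
hs=cv2.cvtColor(w["image"],cv2.COLOR_RGB2GRAY)
x0,y0,x1,y1=188,230,226,266
m=(hs[y0:y1,x0:x1]>200).astype(np.uint8);n,l,sst,c=cv2.connectedComponentsWithStats(m)
i=1+sst[1:,4].argmax();p=c[i]+[x0,y0];X=onz(w,*p,.0915);D=X[:2]-C;print("top disc",sst[i],p,D@ex,D@ey)
# block top far edge / location in this view
A=cloud(w,195,180,255,240);k=(abs(A[:,2]-.050)<.002)&(A[:,0]<-.0115)&(A[:,0]>-.036);st("block top",A[k])
B=cloud(w,238,60,300,225);k=abs(B[:,2]-.052)<.003;st("bar",B[k])
# same from J (pin upright in hole) 
w2,_=pickle.load(open("J.pkl","rb"));A=cloud(w2,250,170,320,300);k=(abs(A[:,2]-.050)<.002)&(A[:,0]<-.0115)&(A[:,0]>-.036);st("block top J",A[k])
K=pickle.load(open("K.pkl","rb"))["wrist"];A=cloud(K,235,70,285,115);k=(abs(A[:,2]-.050)<.002)&(A[:,0]<-.0115)&(A[:,0]>-.036);st("block top K",A[k])
A=cloud(K,235,75,270,110);q=A[A[:,2]>.0905];print("K pin top",np.median(q,0))
```

```text
top disc [  5   5  27  27 569] [205.90509666 248.34797891] -0.022027448625973715 -0.012730462798782247
block top 1098 [-0.0342 -0.0265  0.0485] [-0.0197 -0.0154  0.05  ] [-0.0118 -0.0105  0.0512]
bar 7926 [-0.0129 -0.0177  0.0502] [-0.0005  0.0189  0.052 ] [0.0094 0.0499 0.0534]
block top J 609 [-0.0342 -0.0179  0.0482] [-0.0235 -0.0134  0.05  ] [-0.0122 -0.0103  0.0514]
block top K 677 [-0.0344 -0.0324  0.0486] [-0.021  -0.0237  0.05  ] [-0.0121 -0.0109  0.0514]
K pin top [-0.02254713 -0.02149145  0.09192182]
```

The pin's top has moved about 9 mm to +y, a lean of roughly 10° within the hole's play, so I pushed about 3 mm too far. Keeping the clasp, I'll ease the leg back a little so the pin can stand upright, watching force and position.

>>> {"op": "send_rows", "data": {"motion": [[[-0.0002,-0.0007,0,0,0,0,0.03],[-0.0002,-0.0007,0,0,0,0,0.03],[-0.0002,-0.0007,0,0,0,0,0.03],[-0.0002,-0.0007,0,0,0,0,0.03],[-0.0002,-0.0007,0,0,0,0,0.03],[-0.0002,-0.0007,0,0,0,0,0.03],[-0.0002,-0.0007,0,0,0,0,0.03],[-0.0002,-0.0007,0,0,0,0,0.03]]]}}

```text
time: 19.4
ee_pos: [0.5498, 0.0883, 0.0141]
ee_rot: [0.0, 0.784, 0.621, 0.001]
contact_force: [0.8, -0.9, 4.8]
grip_width: 0.439
gripper_force: 73.3
```

```bash
cat > pin.py <<'E'
from h import *
s=get_state();w=grab_frame("wrist");t=s["ee_pos"];D=t[:2]-C;cf=s["contact_force"]
print(s["time"],"tcp",(D@ex).round(4),(D@ey).round(4),t[2].round(4),"force",(cf[:2]@ex).round(1),(cf[:2]@ey).round(1),cf[2].round(1),s["grip_width"],s["gripper_force"])
u,v=proj(w,np.r_[C-.022*ex-.0165*ey,.092]);u,v=int(u),int(v)
A=cloud(w,u-45,v-55,u+45,v+60)
q=A[(A[:,2]>.0903)&(A[:,2]<.0945)&(abs(A[:,0]+.022)<.007)&(A[:,1]>-.03)];st("pintop",q)
k=(A[:,2]>.0865)&(A[:,2]<.0885)&(A[:,0]<-.029)&(A[:,0]>-.036);st("wing",A[k])
for z0 in (.054,.066,.078):
    q=A[(abs(A[:,2]-z0)<.004)&(abs(A[:,0]+.0225)<.003)&(A[:,1]>-.02)&(A[:,1]<-.002)]
    if len(q): print(z0,len(q),np.percentile(q[:,1],[50,90]).round(4))
E
python3 pin.py
```

```text
19.4 tcp 0.003 -0.0438 0.0141 force 1.0 -0.7 4.8 0.43914939660587204 73.2979192212224
pintop 610 [-0.0264 -0.0174  0.0905] [-0.0218 -0.013   0.0917] [-0.0175 -0.0087  0.0931]
wing 356 [-0.0354 -0.0325  0.0866] [-0.0321 -0.0274  0.0877] [-0.0291 -0.0231  0.0885]
0.054 106 [-0.0143 -0.0113]
0.066 44 [-0.0127 -0.012 ]
0.078 59 [-0.0105 -0.01  ]
```

>>> {"op": "send_rows", "data": {"motion": [[[-0.0003,-0.0012,0,0,0,0,0.03],[-0.0003,-0.0012,0,0,0,0,0.03],[-0.0003,-0.0012,0,0,0,0,0.03],[-0.0003,-0.0012,0,0,0,0,0.03],[-0.0003,-0.0012,0,0,0,0,0.03],[-0.0003,-0.0012,0,0,0,0,0.03],[-0.0003,-0.0012,0,0,0,0,0.03],[0,0,0,0,0,0,0.03]]]}}

```text
time: 20.12
ee_pos: [0.55, 0.0885, 0.0142]
ee_rot: [-0.002, 0.782, 0.623, 0.006]
contact_force: [7.9, 17.7, -6.4]
grip_width: 0.439
gripper_force: 72.9
```

```bash
python3 pin.py
```

```text
20.1167 tcp 0.0031 -0.0435 0.0142 force 3.7 19.0 -6.4 0.43948134263693883 72.86835249513388
pintop 615 [-0.0263 -0.0179  0.0905] [-0.0219 -0.0135  0.0918] [-0.0175 -0.0091  0.0931]
wing 343 [-0.0354 -0.0328  0.0866] [-0.0322 -0.0278  0.0877] [-0.0292 -0.0234  0.0884]
0.054 106 [-0.0141 -0.0108]
0.066 44 [-0.0131 -0.0123]
0.078 61 [-0.011  -0.0104]
```

>>> {"op": "send_rows", "data": {"motion": [[[-0.0003,-0.0014,0,0,0,0,0.03],[-0.0003,-0.0014,0,0,0,0,0.03],[-0.0003,-0.0014,0,0,0,0,0.03],[-0.0003,-0.0014,0,0,0,0,0.03],[-0.0003,-0.0014,0,0,0,0,0.03],[-0.0003,-0.0014,0,0,0,0,0.03],[0,0,0,0,0,0,0.03],[0,0,0,0,0,0,0.03]]], "grip_force": 90}}

```text
time: 20.83
ee_pos: [0.5493, 0.0855, 0.0144]
ee_rot: [-0.004, 0.782, 0.624, 0.009]
contact_force: [8.7, 27.1, -11.8]
grip_width: 0.428
gripper_force: 93.4
```

```bash
python3 pin.py
```

```text
20.8333 tcp 0.0031 -0.0466 0.0144 force 2.4 28.4 -11.8 0.4281648082512771 93.40665137395263
pintop 600 [-0.0267 -0.0248  0.0905] [-0.0223 -0.0202  0.0919] [-0.018  -0.0159  0.093 ]
wing 354 [-0.0354 -0.0361  0.0866] [-0.0323 -0.0308  0.0877] [-0.0292 -0.0267  0.0884]
0.054 163 [-0.0152 -0.0111]
0.066 90 [-0.0161 -0.0156]
0.078 113 [-0.016  -0.0156]
```

The leg slid back 3.2 mm with the lever still clasped, and the pin is upright again (top at −0.020, its side vertical). Now I'll unload the pull.

>>> {"op": "send_rows", "data": {"motion": [[[0.0003,0.0014,0,0,0,0,0.03],[0.0003,0.0014,0,0,0,0,0.03],[0.0003,0.0014,0,0,0,0,0.03],[0.0003,0.0014,0,0,0,0,0.03],[0.0003,0.0014,0,0,0,0,0.03],[0.0003,0.0014,0,0,0,0,0.03],[0.0003,0.0014,0,0,0,0,0.03],[0.0003,0.0012,0,0,0,0,0.03]]]}}

```text
time: 21.55
ee_pos: [0.5489, 0.0848, 0.0143]
ee_rot: [-0.0, 0.783, 0.622, 0.002]
contact_force: [-0.2, 2.5, 6.9]
grip_width: 0.432
gripper_force: 96.8
```

```bash
python3 pin.py
python3 - <<'E'
from h import *
w=grab_frame("wrist")
u,v=proj(w,np.r_[C-.022*ex-.0225*ey,.085]);u,v=int(u),int(v)
save("q1",w["image"][v-45:v+45,u-45:u+75],k=6.5)
E
```

```text
21.55 tcp 0.0029 -0.0474 0.0143 force -0.8 2.4 6.9 0.4324299554000487 96.81933872401714
pintop 601 [-0.0268 -0.0249  0.0906] [-0.0223 -0.0202  0.092 ] [-0.018  -0.0158  0.0932]
wing 338 [-0.0353 -0.0359  0.0867] [-0.0321 -0.031   0.0877] [-0.0291 -0.0268  0.0884]
0.054 134 [-0.0158 -0.0118]
0.066 89 [-0.0161 -0.0158]
0.078 124 [-0.0161 -0.0157]
```

View pics/q1.png

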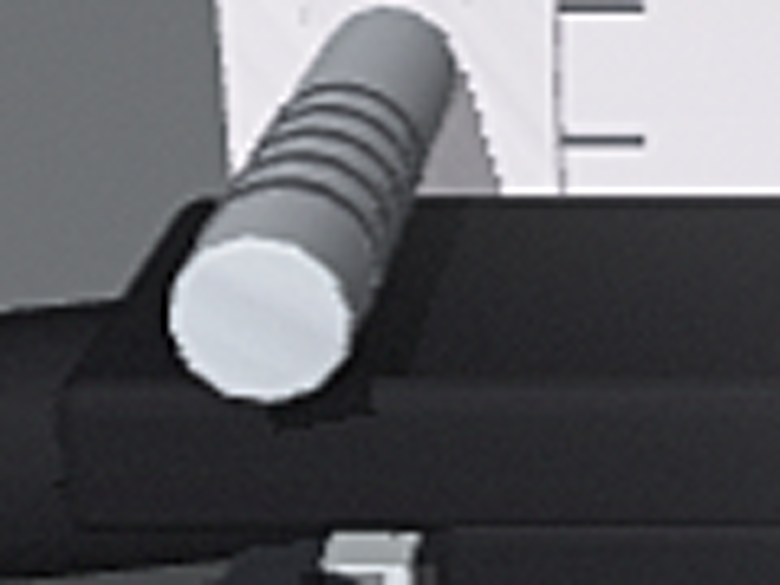

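The pin stands upright over the block; its disc spans (170–352, 237–400) and the wing's top front edge lies on row 383. I'll compute the gap from these edges.

Run:
```python
from h import *
w=grab_frame("wrist")
u,v=proj(w,np.r_[C-.022*ex-.0225*ey,.085]);u,v=int(u),int(v);a,b=u-45,v-45
H=lambda p,z:(lambda D:(round(D@ex,4),round(D@ey,4)))(onz(w,a+p[0]/6.5-.5,b+p[1]/6.5-.5,z)[:2]-C)
for r in(379,383,387): print("wing edge",r,H((420,r),.088),H((100,r),.088))
for r in (397,400,403): print("disc back",H((262,r),.092))
print("disc front",H((262,237),.092),"centre",H((261,319),.092))
print("wing back edge",H((250,527),.088))
```

```text
wing edge 379 (np.float64(-0.0148), np.float64(-0.0261)) (np.float64(-0.0326), np.float64(-0.0261))
wing edge 383 (np.float64(-0.0148), np.float64(-0.0264)) (np.float64(-0.0326), np.float64(-0.0263))
wing edge 387 (np.float64(-0.0148), np.float64(-0.0266)) (np.float64(-0.0326), np.float64(-0.0266))
disc back (np.float64(-0.0226), np.float64(-0.0251))
disc back (np.float64(-0.0226), np.float64(-0.0253))
disc back (np.float64(-0.0226), np.float64(-0.0255))
disc front (np.float64(-0.022), np.float64(-0.0158)) centre (np.float64(-0.0223), np.float64(-0.0205))
wing back edge (np.float64(-0.0249), np.float64(-0.0355))
```

The gap is only about 0.2–1 mm. I'll nudge the clasped leg forward in small steps until it just touches.

>>> {"op": "send_rows", "data": {"motion": [[[0.0003,0.0014,0,0,0,0,0.03],[0.0003,0.0014,0,0,0,0,0.03],[0.0003,0.0014,0,0,0,0,0.03],[0.0003,0.0014,0,0,0,0,0.03],[0.0003,0.0014,0,0,0,0,0.03],[0.0003,0.0014,0,0,0,0,0.03],[0.0003,0.0014,0,0,0,0,0.03],[0,0,0,0,0,0,0.03]]]}}

```text
time: 22.37
ee_pos: [0.5486, 0.0845, 0.0142]
ee_rot: [0.002, 0.785, 0.619, -0.004]
contact_force: [-7.0, -16.7, 20.5]
grip_width: 0.43
gripper_force: 99.5
```

```bash
python3 pin.py
```

```text
22.3667 tcp 0.0026 -0.0478 0.0142 force -3.0 -17.8 20.5 0.430210088447227 99.52697094529867
pintop 594 [-0.0268 -0.0249  0.0906] [-0.0223 -0.0201  0.092 ] [-0.018  -0.016   0.0931]
wing 348 [-0.0353 -0.0354  0.0867] [-0.0321 -0.0306  0.0878] [-0.0292 -0.0264  0.0885]
0.054 146 [-0.0156 -0.0116]
0.066 89 [-0.0162 -0.0158]
0.078 136 [-0.016  -0.0156]
```

>>> {"op": "send_rows", "data": {"motion": [[[0.0002,0.0008,0,0,0,0,0.03],[0.0002,0.0008,0,0,0,0,0.03],[0.0002,0.0008,0,0,0,0,0.03],[0.0002,0.0008,0,0,0,0,0.03],[0.0002,0.0008,0,0,0,0,0.03],[0,0,0,0,0,0,0.03],[0,0,0,0,0,0,0.03],[0,0,0,0,0,0,0.03]]]}}

```text
time: 23.08
ee_pos: [0.5485, 0.0844, 0.0141]
ee_rot: [0.003, 0.786, 0.619, -0.007]
contact_force: [-11.1, -24.4, 25.5]
grip_width: 0.431
gripper_force: 103.3
```

```bash
python3 pin.py
```

```text
23.0833 tcp 0.0026 -0.0479 0.0141 force -5.3 -26.3 25.5 0.43068784279123035 103.26591795310378
pintop 598 [-0.0268 -0.0248  0.0907] [-0.0222 -0.0202  0.092 ] [-0.0179 -0.0159  0.0931]
wing 349 [-0.0354 -0.0356  0.0866] [-0.0321 -0.0305  0.0877] [-0.0291 -0.0263  0.0885]
0.054 154 [-0.0157 -0.0113]
0.066 97 [-0.0162 -0.0157]
0.078 124 [-0.016  -0.0156]
```

>>> {"op": "send_rows", "data": {"motion": [[[0.0002,0.0008,0,0,0,0,0.03],[0.0002,0.0008,0,0,0,0,0.03],[0.0002,0.0008,0,0,0,0,0.03],[0,0,0,0,0,0,0.03],[0,0,0,0,0,0,0.03],[0,0,0,0,0,0,0.03],[0,0,0,0,0,0,0.03],[0,0,0,0,0,0,0.03]]]}}

```text
time: 23.8
ee_pos: [0.5484, 0.0843, 0.0141]
ee_rot: [0.004, 0.786, 0.618, -0.008]
contact_force: [-11.9, -29.5, 29.5]
grip_width: 0.434
gripper_force: 105.0
```

```bash
python3 pin.py
```

```text
23.8 tcp 0.0025 -0.048 0.0141 force -5.0 -31.4 29.5 0.43364327521606455 104.96503500267863
pintop 597 [-0.0267 -0.0249  0.0905] [-0.0222 -0.0201  0.0919] [-0.018  -0.0158  0.0932]
wing 327 [-0.0354 -0.0355  0.0866] [-0.032  -0.0302  0.0877] [-0.0291 -0.0261  0.0884]
0.054 152 [-0.0157 -0.0118]
0.066 94 [-0.0161 -0.0157]
0.078 126 [-0.0161 -0.0157]
```

>>> {"op": "send_rows", "data": {"motion": [[[0.0002,0.0008,0,0,0,0,0.03],[0.0002,0.0008,0,0,0,0,0.03],[0,0,0,0,0,0,0.03],[0,0,0,0,0,0,0.03],[0,0,0,0,0,0,0.03],[0,0,0,0,0,0,0.03],[0,0,0,0,0,0,0.03],[0,0,0,0,0,0,0.03]]]}}

```text
time: 24.52
ee_pos: [0.5483, 0.0843, 0.014]
ee_rot: [0.004, 0.786, 0.618, -0.009]
contact_force: [-12.6, -30.8, 31.1]
grip_width: 0.432
gripper_force: 106.4
```

```bash
python3 pin.py
```

```text
24.5167 tcp 0.0024 -0.0479 0.014 force -5.4 -32.8 31.1 0.4317327738165108 106.41083143651485
pintop 592 [-0.0267 -0.0249  0.0906] [-0.0223 -0.0202  0.0919] [-0.018  -0.016   0.0931]
wing 338 [-0.0353 -0.035   0.0866] [-0.0322 -0.0301  0.0877] [-0.0291 -0.0261  0.0884]
0.054 158 [-0.0155 -0.0116]
0.066 95 [-0.0162 -0.0157]
0.078 133 [-0.0161 -0.0156]
```

>>> {"op": "send_rows", "data": {"motion": [[[0.0002,0.0008,0,0,0,0,0.03],[0.0002,0.0008,0,0,0,0,0.03],[0,0,0,0,0,0,0.03],[0,0,0,0,0,0,0.03],[0,0,0,0,0,0,0.03],[0,0,0,0,0,0,0.03],[0,0,0,0,0,0,0.03],[0,0,0,0,0,0,0.03]]]}}

```text
time: 25.23
ee_pos: [0.5483, 0.0843, 0.014]
ee_rot: [0.005, 0.786, 0.618, -0.01]
contact_force: [-14.0, -34.7, 34.6]
grip_width: 0.426
gripper_force: 107.6
```

```bash
python3 pin.py
```

```text
25.2333 tcp 0.0024 -0.048 0.014 force -5.8 -37.0 34.6 0.4258014653225699 107.56257366389036
pintop 597 [-0.0266 -0.0248  0.0905] [-0.0223 -0.0201  0.0919] [-0.0179 -0.0158  0.0931]
wing 353 [-0.0354 -0.0352  0.0866] [-0.0321 -0.0302  0.0877] [-0.0291 -0.0261  0.0884]
0.054 146 [-0.0158 -0.0116]
0.066 103 [-0.0161 -0.0157]
0.078 131 [-0.0161 -0.0156]
```

>>> {"op": "send_rows", "data": {"motion": [[[0.0002,0.0006,0,0,0,0,0.03],[0.0002,0.0006,0,0,0,0,0.03],[0,0,0,0,0,0,0.03],[0,0,0,0,0,0,0.03],[0,0,0,0,0,0,0.03],[0,0,0,0,0,0,0.03],[0,0,0,0,0,0,0.03],[0,0,0,0,0,0,0.03]]]}}

```text
time: 25.95
ee_pos: [0.5482, 0.0842, 0.014]
ee_rot: [0.005, 0.787, 0.617, -0.011]
contact_force: [-16.0, -37.5, 36.5]
grip_width: 0.433
gripper_force: 108.5
```

```bash
python3 pin.py
```

```text
25.95 tcp 0.0024 -0.0481 0.014 force -7.1 -40.1 36.5 0.4326914049982495 108.46315495669842
pintop 600 [-0.0267 -0.0248  0.0907] [-0.0223 -0.0201  0.0919] [-0.018  -0.0158  0.0931]
wing 340 [-0.0353 -0.0353  0.0866] [-0.032  -0.0303  0.0877] [-0.0291 -0.0257  0.0884]
0.054 159 [-0.0157 -0.0111]
0.066 94 [-0.0162 -0.0158]
0.078 137 [-0.0161 -0.0156]
```

The tool is also pressing the leg down with 36 N, which adds friction. I'll relieve that by raising the z target gradually.

>>> {"op": "send_rows", "data": {"motion": [[[0,0,0.001,0,0,0,0.03],[0,0,0.001,0,0,0,0.03],[0,0,0.001,0,0,0,0.03],[0,0,0.001,0,0,0,0.03],[0,0,0,0,0,0,0.03],[0,0,0,0,0,0,0.03],[0,0,0,0,0,0,0.03],[0,0,0,0,0,0,0.03]]]}}

```text
time: 26.67
ee_pos: [0.5481, 0.0843, 0.0142]
ee_rot: [0.005, 0.787, 0.617, -0.011]
contact_force: [-3.2, -34.8, -5.0]
grip_width: 0.433
gripper_force: 102.3
```

```bash
python3 pin.py
```

```text
26.6667 tcp 0.0023 -0.0481 0.0142 force 4.8 -34.6 -5.0 0.43322087036510976 102.3239135183394
pintop 594 [-0.0266 -0.0248  0.0906] [-0.0223 -0.0202  0.0919] [-0.0179 -0.0159  0.0931]
wing 349 [-0.0354 -0.0351  0.0867] [-0.032  -0.0301  0.0877] [-0.0292 -0.0258  0.0885]
0.054 163 [-0.0155 -0.0116]
0.066 99 [-0.0162 -0.0157]
0.078 132 [-0.0161 -0.0156]
```

>>> {"op": "send_rows", "data": {"motion": [[[0.0002,0.0008,0,0,0,0,0.03],[0.0002,0.0008,0,0,0,0,0.03],[0,0,0,0,0,0,0.03],[0,0,0,0,0,0,0.03],[0,0,0,0,0,0,0.03],[0,0,0,0,0,0,0.03],[0,0,0,0,0,0,0.03],[0,0,0,0,0,0,0.03]]]}}

```text
time: 27.38
ee_pos: [0.5481, 0.0842, 0.0142]
ee_rot: [0.005, 0.787, 0.617, -0.012]
contact_force: [-4.6, -37.2, -1.4]
grip_width: 0.429
gripper_force: 103.4
```

```bash
python3 pin.py
```

```text
27.3833 tcp 0.0022 -0.0481 0.0142 force 3.9 -37.3 -1.4 0.429008579344556 103.3621277846396
pintop 593 [-0.0267 -0.0249  0.0906] [-0.0223 -0.0202  0.0919] [-0.0179 -0.0158  0.0931]
wing 336 [-0.0353 -0.0347  0.0866] [-0.0322 -0.03    0.0878] [-0.0292 -0.0257  0.0885]
0.054 150 [-0.0157 -0.0115]
0.066 104 [-0.0161 -0.0157]
0.078 129 [-0.0161 -0.0157]
```

>>> {"op": "send_rows", "data": {"motion": [[[0.0002,0.0008,0,0,0,0,0.03],[0.0002,0.0008,0,0,0,0,0.03],[0.0002,0.0008,0,0,0,0,0.03],[0,0,0,0,0,0,0.03],[0,0,0,0,0,0,0.03],[0,0,0,0,0,0,0.03],[0,0,0,0,0,0,0.03],[0,0,0,0,0,0,0.03]]]}}

```text
time: 28.1
ee_pos: [0.548, 0.0841, 0.0142]
ee_rot: [0.006, 0.787, 0.617, -0.014]
contact_force: [-6.8, -44.1, 2.2]
grip_width: 0.437
gripper_force: 104.9
```

```bash
python3 pin.py
```

```text
28.1 tcp 0.0022 -0.0483 0.0142 force 3.4 -44.5 2.2 0.4369384782890932 104.9362587556243
pintop 589 [-0.0268 -0.0249  0.0904] [-0.0223 -0.0201  0.0919] [-0.0179 -0.0159  0.0932]
wing 349 [-0.0353 -0.0353  0.0866] [-0.0321 -0.0299  0.0877] [-0.0291 -0.0259  0.0884]
0.054 153 [-0.0158 -0.0116]
0.066 104 [-0.0162 -0.0157]
0.078 137 [-0.016  -0.0156]
```

>>> {"op": "send_rows", "data": {"motion": [[[-0.0004,-0.0018,0,0,0,0,0.03],[-0.0004,-0.0018,0,0,0,0,0.03],[-0.0002,-0.0008,0,0,0,0,0.03],[0,0,0,0,0,0,0.03],[0,0,0,0,0,0,0.03],[0,0,0,0,0,0,0.03],[0,0,0,0,0,0,0.03],[0,0,0,0,0,0,0.03]]], "grip_force": 65}}

```text
time: 28.82
ee_pos: [0.5482, 0.0842, 0.0142]
ee_rot: [0.004, 0.787, 0.617, -0.011]
contact_force: [-1.6, -34.4, -4.9]
grip_width: 0.43
gripper_force: 102.0
```

```bash
python3 pin.py
```

```text
28.8167 tcp 0.0023 -0.0481 0.0142 force 6.2 -33.9 -4.9 0.43042769580369195 101.98308946564794
pintop 593 [-0.0268 -0.0248  0.0905] [-0.0222 -0.0201  0.0919] [-0.0179 -0.016   0.0931]
wing 325 [-0.0353 -0.0352  0.0866] [-0.0322 -0.0302  0.0877] [-0.0291 -0.0262  0.0884]
0.054 153 [-0.0158 -0.0117]
0.066 96 [-0.0162 -0.0157]
0.078 132 [-0.0161 -0.0155]
```

>>> {"op": "send_rows", "data": {"motion": [[[-0.0004,-0.0016,0,0,0,0,0.03],[-0.0004,-0.0016,0,0,0,0,0.03],[0,0,0,0,0,0,0.038],[0,0,0,0,0,0,0.03],[0,0,0,0,0,0,0.03],[0,0,0,0,0,0,0.03],[0,0,0,0,0,0,0.03],[0,0,0,0,0,0,0.03]]], "grip_force": 60}}

```text
time: 29.53
ee_pos: [0.5491, 0.0866, 0.0142]
ee_rot: [0.003, 0.786, 0.619, -0.007]
contact_force: [4.1, -22.2, -14.6]
grip_width: 0.437
gripper_force: 65.7
```

```bash
python3 pin.py
```

```text
29.5333 tcp 0.0026 -0.0455 0.0142 force 9.0 -20.7 -14.6 0.43689952234776175 65.66280098631978
pintop 615 [-0.0266 -0.0186  0.0906] [-0.0222 -0.0142  0.092 ] [-0.0179 -0.0101  0.0933]
wing 346 [-0.0353 -0.0334  0.0867] [-0.0322 -0.0283  0.0877] [-0.0291 -0.0239  0.0885]
0.054 106 [-0.0147 -0.0114]
0.066 57 [-0.0135 -0.0129]
0.078 76 [-0.0117 -0.0111]
```

The lighter grip let the leg slip forward 2.3 mm, so clamping depends on the grip. The pin leans again. Now easing back in fine steps, using the pin top (target about −0.0195) as the touch indicator.

>>> {"op": "send_rows", "data": {"motion": [[[-0.0005,-0.002,-0.0005,0,0,0,0.03],[-0.0005,-0.002,-0.0005,0,0,0,0.03],[-0.0005,-0.002,0,0,0,0,0.03],[-0.0005,-0.002,0,0,0,0,0.03],[-0.0005,-0.002,0,0,0,0,0.03],[-0.0005,-0.002,0,0,0,0,0.03],[-0.0003,-0.0015,0,0,0,0,0.03],[0,0,0,0,0,0,0.03]]]}}

```text
time: 30.25
ee_pos: [0.5495, 0.0871, 0.0144]
ee_rot: [-0.001, 0.784, 0.621, 0.002]
contact_force: [13.0, 6.4, -26.4]
grip_width: 0.44
gripper_force: 63.6
```

```bash
python3 pin.py
```

```text
30.25 tcp 0.0029 -0.045 0.0144 force 11.3 9.2 -26.4 0.4401762843044923 63.63088013604283
pintop 617 [-0.0266 -0.0196  0.0907] [-0.0222 -0.015   0.092 ] [-0.0179 -0.0109  0.0934]
wing 327 [-0.0354 -0.0335  0.0866] [-0.0321 -0.0286  0.0877] [-0.0291 -0.0246  0.0885]
0.054 120 [-0.0148 -0.0112]
0.066 57 [-0.014  -0.0132]
0.078 78 [-0.0124 -0.0118]
```

>>> {"op": "send_rows", "data": {"motion": [[[0.0002,-0.0009,-0.0005,0,0,0,0.03],[0.0002,-0.0009,-0.0005,0,0,0,0.03],[0.0002,-0.0009,-0.0005,0,0,0,0.03],[0.0002,-0.0009,-0.0005,0,0,0,0.03],[0,0,-0.0004,0,0,0,0.03],[0,0,0,0,0,0,0.03],[0,0,0,0,0,0,0.03],[0,0,0,0,0,0,0.03]]]}}

```text
time: 30.97
ee_pos: [0.5495, 0.0871, 0.0142]
ee_rot: [-0.002, 0.783, 0.622, 0.002]
contact_force: [2.3, 12.1, -1.6]
grip_width: 0.444
gripper_force: 68.4
```

```bash
python3 pin.py
```

```text
30.9667 tcp 0.003 -0.045 0.0142 force -0.5 12.3 -1.6 0.4438746732314424 68.39784068986773
pintop 625 [-0.0264 -0.0198  0.0906] [-0.0221 -0.0154  0.092 ] [-0.0178 -0.0111  0.0933]
wing 359 [-0.0354 -0.0338  0.0866] [-0.0321 -0.0286  0.0877] [-0.0291 -0.0245  0.0885]
0.054 120 [-0.0149 -0.0111]
0.066 61 [-0.014  -0.0134]
0.078 79 [-0.0126 -0.0119]
```

Forces are clean now. Pull in small steps.

>>> {"op": "send_rows", "data": {"motion": [[[-0.0003,-0.001,0,0,0,0,0.03],[-0.0003,-0.001,0,0,0,0,0.03],[-0.0002,-0.001,0,0,0,0,0.03],[0,0,0,0,0,0,0.03],[0,0,0,0,0,0,0.03],[0,0,0,0,0,0,0.03],[0,0,0,0,0,0,0.03],[0,0,0,0,0,0,0.03]]]}}

```text
time: 31.68
ee_pos: [0.5496, 0.0872, 0.0142]
ee_rot: [-0.003, 0.782, 0.623, 0.004]
contact_force: [4.8, 18.4, -6.1]
grip_width: 0.44
gripper_force: 67.3
```

```bash
python3 pin.py
```

```text
31.6833 tcp 0.003 -0.0449 0.0142 force 0.5 19.0 -6.1 0.4402570013043837 67.26939462125301
pintop 619 [-0.0266 -0.0202  0.0908] [-0.0221 -0.0158  0.0921] [-0.0178 -0.0114  0.0934]
wing 320 [-0.0355 -0.0337  0.0866] [-0.0321 -0.0288  0.0877] [-0.0291 -0.0245  0.0884]
0.054 123 [-0.0148 -0.0113]
0.066 63 [-0.0143 -0.0137]
0.078 78 [-0.0128 -0.0123]
```

>>> {"op": "send_rows", "data": {"motion": [[[-0.0002,-0.001,0,0,0,0,0.03],[-0.0002,-0.001,0,0,0,0,0.03],[0,0,0,0,0,0,0.03],[0,0,0,0,0,0,0.03],[0,0,0,0,0,0,0.03],[0,0,0,0,0,0,0.03],[0,0,0,0,0,0,0.03],[0,0,0,0,0,0,0.03]]]}}

```text
time: 32.4
ee_pos: [0.5496, 0.0872, 0.0143]
ee_rot: [-0.003, 0.782, 0.623, 0.006]
contact_force: [6.3, 23.9, -9.3]
grip_width: 0.439
gripper_force: 66.5
```

```bash
python3 pin.py
```

```text
32.4 tcp 0.003 -0.0449 0.0143 force 0.7 24.7 -9.3 0.43919326351750193 66.5477441623807
pintop 621 [-0.0266 -0.0205  0.0907] [-0.0222 -0.016   0.0921] [-0.0178 -0.0118  0.0933]
wing 346 [-0.0355 -0.0341  0.0866] [-0.0321 -0.0289  0.0877] [-0.0291 -0.0246  0.0885]
0.054 137 [-0.0149 -0.0117]
0.066 60 [-0.0144 -0.0137]
0.078 78 [-0.0129 -0.0125]
```

>>> {"op": "send_rows", "data": {"motion": [[[-0.0002,-0.001,0,0,0,0,0.03],[-0.0002,-0.001,0,0,0,0,0.03],[0,0,0,0,0,0,0.03],[0,0,0,0,0,0,0.03],[0,0,0,0,0,0,0.03],[0,0,0,0,0,0,0.03],[0,0,0,0,0,0,0.03],[0,0,0,0,0,0,0.03]]]}}

```text
time: 33.12
ee_pos: [0.5488, 0.0838, 0.0142]
ee_rot: [-0.003, 0.782, 0.623, 0.005]
contact_force: [5.7, 19.0, -8.0]
grip_width: 0.444
gripper_force: 65.8
```

```bash
python3 pin.py
```

```text
33.1167 tcp 0.003 -0.0483 0.0142 force 1.2 19.8 -8.0 0.44392846380567474 65.781439114362
pintop 607 [-0.0268 -0.0251  0.0906] [-0.0224 -0.0205  0.0919] [-0.0179 -0.0163  0.093 ]
wing 341 [-0.0355 -0.037   0.0866] [-0.0322 -0.0324  0.0877] [-0.0292 -0.0281  0.0885]
0.054 151 [-0.0158 -0.0114]
0.066 83 [-0.0164 -0.016 ]
0.078 110 [-0.0163 -0.0158]
```

The leg slid back 3.5 mm in one jump, so there is stick-slip. I'll unload, drop the grip to 30 N so that clamp friction and jumps get smaller, and nudge forward again.

>>> {"op": "send_rows", "data": {"motion": [[[0.0005,0.002,0,0,0,0,0.03],[0.0005,0.002,0,0,0,0,0.03],[0.0005,0.002,0,0,0,0,0.03],[0.0004,0.0018,0,0,0,0,0.03],[0,0,0,0,0,0,0.0385],[0,0,0,0,0,0,0.03],[0,0,0,0,0,0,0.03],[0,0,0,0,0,0,0.03]]], "grip_force": 30}}

```text
time: 33.83
ee_pos: [0.5486, 0.0829, 0.0139]
ee_rot: [-0.001, 0.784, 0.621, -0.001]
contact_force: [-4.1, 3.6, 3.0]
grip_width: 0.454
gripper_force: 33.0
```

```bash
python3 pin.py
```

```text
33.8333 tcp 0.003 -0.0493 0.0139 force -4.8 2.5 3.0 0.4543057975153226 32.96296065207571
pintop 607 [-0.0267 -0.0251  0.0906] [-0.0223 -0.0206  0.0919] [-0.018  -0.0163  0.0931]
wing 335 [-0.0355 -0.0378  0.0866] [-0.0322 -0.0323  0.0877] [-0.0292 -0.0282  0.0885]
0.054 143 [-0.016  -0.0117]
0.066 98 [-0.0164 -0.0159]
0.078 117 [-0.0164 -0.0159]
```

>>> {"op": "send_rows", "data": {"motion": [[[0.0002,0.001,0,0,0,0,0.03],[0.0002,0.001,0,0,0,0,0.03],[0.0002,0.001,0,0,0,0,0.03],[0.0002,0.001,0,0,0,0,0.03],[0.0002,0.001,0,0,0,0,0.03],[0,0,0,0,0,0,0.03],[0,0,0,0,0,0,0.03],[0,0,0,0,0,0,0.03]]]}}

```text
time: 34.55
ee_pos: [0.5485, 0.0828, 0.0138]
ee_rot: [0.001, 0.785, 0.62, -0.004]
contact_force: [-8.2, -7.1, 10.3]
grip_width: 0.449
gripper_force: 34.8
```

```bash
python3 pin.py
```

```text
34.55 tcp 0.0029 -0.0494 0.0138 force -6.4 -8.8 10.3 0.44850470266539033 34.78718309663236
pintop 621 [-0.0266 -0.0252  0.0906] [-0.0222 -0.0204  0.0919] [-0.018  -0.0162  0.0931]
wing 334 [-0.0354 -0.0372  0.0866] [-0.0322 -0.0322  0.0877] [-0.0292 -0.0282  0.0885]
0.054 161 [-0.0157 -0.0113]
0.066 88 [-0.0164 -0.016 ]
0.078 117 [-0.0164 -0.0159]
```

>>> {"op": "send_rows", "data": {"motion": [[[-0.0002,0.0011,0.0005,0,0,0,0.03],[-0.0002,0.0011,0.0005,0,0,0,0.03],[-0.0002,0.0011,0,0,0,0,0.03],[0,0,0,0,0,0,0.03],[0,0,0,0,0,0,0.03],[0,0,0,0,0,0,0.03],[0,0,0,0,0,0,0.03],[0,0,0,0,0,0,0.03]]]}}

```text
time: 35.27
ee_pos: [0.5485, 0.0828, 0.0139]
ee_rot: [0.002, 0.785, 0.619, -0.005]
contact_force: [-2.6, -14.1, -0.0]
grip_width: 0.451
gripper_force: 33.1
```

```bash
python3 pin.py
```

```text
35.2667 tcp 0.003 -0.0495 0.0139 force 0.7 -14.4 -0.0 0.4507624003029673 33.07082609273493
pintop 609 [-0.0268 -0.0252  0.0906] [-0.0223 -0.0205  0.0919] [-0.018  -0.0162  0.0931]
wing 353 [-0.0354 -0.0374  0.0867] [-0.0321 -0.0323  0.0876] [-0.0292 -0.0278  0.0884]
0.054 148 [-0.0158 -0.0114]
0.066 99 [-0.0164 -0.016 ]
0.078 124 [-0.0164 -0.0159]
```

>>> {"op": "send_rows", "data": {"motion": [[[0.0002,0.001,0,0,0,0,0.03],[0.0002,0.001,0,0,0,0,0.03],[0,0,0,0,0,0,0.03],[0,0,0,0,0,0,0.03],[0,0,0,0,0,0,0.03],[0,0,0,0,0,0,0.03],[0,0,0,0,0,0,0.03],[0,0,0,0,0,0,0.03]]]}}

```text
time: 35.98
ee_pos: [0.5487, 0.0836, 0.0139]
ee_rot: [0.003, 0.785, 0.619, -0.005]
contact_force: [-3.6, -16.1, 3.0]
grip_width: 0.455
gripper_force: 33.9
```

```bash
python3 pin.py
```

```text
35.9833 tcp 0.0029 -0.0486 0.0139 force 0.1 -16.5 3.0 0.45544972612240386 33.8586923154071
pintop 601 [-0.0267 -0.0252  0.0906] [-0.0223 -0.0205  0.0919] [-0.018  -0.0164  0.0931]
wing 351 [-0.0354 -0.0365  0.0866] [-0.0323 -0.0313  0.0878] [-0.0291 -0.027   0.0885]
0.054 152 [-0.0159 -0.0114]
0.066 102 [-0.0164 -0.0159]
0.078 131 [-0.0163 -0.0159]
```

At the lighter grip the leg now creeps in about 0.9 mm steps. One or two more.

>>> {"op": "send_rows", "data": {"motion": [[[0.0002,0.001,0,0,0,0,0.03],[0,0,0,0,0,0,0.03],[0,0,0,0,0,0,0.03],[0,0,0,0,0,0,0.03],[0,0,0,0,0,0,0.03],[0,0,0,0,0,0,0.03],[0,0,0,0,0,0,0.03],[0,0,0,0,0,0,0.03]]]}}

```text
time: 36.7
ee_pos: [0.5486, 0.0836, 0.0139]
ee_rot: [0.003, 0.786, 0.619, -0.006]
contact_force: [-4.0, -17.4, 3.8]
grip_width: 0.452
gripper_force: 35.7
```

```bash
python3 pin.py
```

```text
36.7 tcp 0.0029 -0.0486 0.0139 force -0.0 -17.9 3.8 0.4519728100309206 35.74464987963438
pintop 607 [-0.0267 -0.0253  0.0906] [-0.0222 -0.0205  0.092 ] [-0.018  -0.0161  0.093 ]
wing 349 [-0.0353 -0.0365  0.0866] [-0.0323 -0.0315  0.0876] [-0.0291 -0.0272  0.0885]
0.054 163 [-0.0157 -0.0113]
0.066 97 [-0.0164 -0.016 ]
0.078 124 [-0.0163 -0.0158]
```

>>> {"op": "send_rows", "data": {"motion": [[[0.0002,0.0008,0,0,0,0,0.03],[0,0,0,0,0,0,0.03],[0,0,0,0,0,0,0.03],[0,0,0,0,0,0,0.03],[0,0,0,0,0,0,0.03],[0,0,0,0,0,0,0.03],[0,0,0,0,0,0,0.03],[0,0,0,0,0,0,0.03]]]}}

```text
time: 37.42
ee_pos: [0.5487, 0.0836, 0.0139]
ee_rot: [0.003, 0.786, 0.619, -0.006]
contact_force: [-5.2, -19.4, 5.0]
grip_width: 0.452
gripper_force: 36.4
```

```bash
python3 pin.py
```

```text
37.4167 tcp 0.0029 -0.0486 0.0139 force -0.7 -20.1 5.0 0.45162307572825644 36.351012415252626
pintop 602 [-0.0267 -0.0251  0.0906] [-0.0222 -0.0204  0.0919] [-0.0179 -0.0162  0.093 ]
wing 345 [-0.0354 -0.0364  0.0866] [-0.0324 -0.0312  0.0877] [-0.0291 -0.027   0.0884]
0.054 156 [-0.0158 -0.0117]
0.066 100 [-0.0164 -0.0159]
0.078 121 [-0.0163 -0.0159]
```

>>> {"op": "send_rows", "data": {"motion": [[[0.0002,0.0008,0,0,0,0,0.03],[0,0,0,0,0,0,0.03],[0,0,0,0,0,0,0.03],[0,0,0,0,0,0,0.03],[0,0,0,0,0,0,0.03],[0,0,0,0,0,0,0.03],[0,0,0,0,0,0,0.03],[0,0,0,0,0,0,0.03]]]}}

```text
time: 38.13
ee_pos: [0.5489, 0.0847, 0.0139]
ee_rot: [0.003, 0.786, 0.619, -0.006]
contact_force: [-5.0, -18.5, 4.9]
grip_width: 0.451
gripper_force: 36.2
```

```bash
python3 pin.py
```

```text
38.1333 tcp 0.0029 -0.0475 0.0139 force -0.7 -19.2 4.9 0.4505095054608916 36.20565222110599
pintop 597 [-0.0267 -0.0251  0.0906] [-0.0223 -0.0204  0.0919] [-0.018  -0.0162  0.0932]
wing 348 [-0.0354 -0.035   0.0866] [-0.0323 -0.0301  0.0877] [-0.0291 -0.0259  0.0884]
0.054 161 [-0.0159 -0.0115]
0.066 98 [-0.0164 -0.0159]
0.078 122 [-0.0163 -0.0158]
```

Wing at −0.0259 with the pin untouched and upright: about 0.3 mm gap. I'll unload, regrip at 20 N for a still smaller step, and make the final touch.

>>> {"op": "send_rows", "data": {"motion": [[[-0.0005,-0.002,0,0,0,0,0.03],[-0.0005,-0.002,0,0,0,0,0.03],[-0.0005,-0.002,0,0,0,0,0.03],[-0.0003,-0.0014,0,0,0,0,0.03],[0,0,0,0,0,0,0.0395],[0,0,0,0,0,0,0.03],[0,0,0,0,0,0,0.03],[0,0,0,0,0,0,0.03]]], "grip_force": 20}}

```text
time: 38.85
ee_pos: [0.5492, 0.085, 0.0144]
ee_rot: [0.001, 0.784, 0.62, -0.001]
contact_force: [1.2, -6.1, -7.6]
grip_width: 0.455
gripper_force: 22.4
```

>>> {"op": "send_rows", "data": {"motion": [[[0.0002,0.001,0,0,0,0,0.03],[0.0002,0.001,0,0,0,0,0.03],[0.0002,0.001,0,0,0,0,0.03],[0.0002,0.001,0,0,0,0,0.03],[0,0,0,0,0,0,0.03],[0,0,0,0,0,0,0.03],[0,0,0,0,0,0,0.03],[0,0,0,0,0,0,0.03]]]}}

```text
time: 39.52
ee_pos: [0.5491, 0.085, 0.0144]
ee_rot: [0.002, 0.785, 0.619, -0.004]
contact_force: [-1.1, -15.0, -1.6]
grip_width: 0.456
gripper_force: 25.6
```

```bash
python3 pin.py
```

```text
39.5167 tcp 0.0031 -0.0472 0.0144 force 2.4 -14.9 -1.6 0.45596652167918805 25.64672048203647
pintop 596 [-0.0267 -0.0251  0.0905] [-0.0223 -0.0204  0.0919] [-0.0179 -0.0161  0.0932]
wing 318 [-0.0355 -0.0351  0.0867] [-0.0322 -0.0301  0.0877] [-0.0292 -0.0261  0.0885]
0.054 170 [-0.0155 -0.0115]
0.066 96 [-0.0163 -0.0159]
0.078 123 [-0.0163 -0.0158]
```

>>> {"op": "send_rows", "data": {"motion": [[[0.0001,0.0005,0,0,0,0,0.03],[0,0,0,0,0,0,0.03],[0,0,0,0,0,0,0.03],[0,0,0,0,0,0,0.03],[0,0,0,0,0,0,0.03],[0,0,0,0,0,0,0.03],[0,0,0,0,0,0,0.03],[0,0,0,0,0,0,0.03]]]}}

```text
time: 40.23
ee_pos: [0.5491, 0.085, 0.0144]
ee_rot: [0.002, 0.785, 0.619, -0.004]
contact_force: [-1.8, -16.2, -1.4]
grip_width: 0.454
gripper_force: 26.2
```

```bash
python3 pin.py
```

```text
40.2333 tcp 0.003 -0.0472 0.0144 force 1.9 -16.2 -1.4 0.4541662639896425 26.249737422913313
pintop 592 [-0.0267 -0.0252  0.0906] [-0.0222 -0.0205  0.0919] [-0.0179 -0.0162  0.093 ]
wing 332 [-0.0353 -0.0349  0.0866] [-0.0322 -0.0302  0.0877] [-0.0291 -0.0261  0.0885]
0.054 162 [-0.0159 -0.0114]
0.066 93 [-0.0163 -0.0159]
0.078 138 [-0.0163 -0.0158]
```

>>> {"op": "send_rows", "data": {"motion": [[[0.0002,0.0007,0,0,0,0,0.03],[0,0,0,0,0,0,0.03],[0,0,0,0,0,0,0.03],[0,0,0,0,0,0,0.03],[0,0,0,0,0,0,0.03],[0,0,0,0,0,0,0.03],[0,0,0,0,0,0,0.03],[0,0,0,0,0,0,0.03]]]}}

```text
time: 40.95
ee_pos: [0.5491, 0.0849, 0.0144]
ee_rot: [0.002, 0.785, 0.619, -0.005]
contact_force: [-1.7, -16.1, 0.1]
grip_width: 0.458
gripper_force: 26.9
```

```bash
python3 pin.py
```

```text
40.95 tcp 0.003 -0.0472 0.0144 force 2.0 -16.1 0.1 0.45835058288601366 26.858806628733873
pintop 593 [-0.0266 -0.0251  0.0905] [-0.0223 -0.0204  0.0919] [-0.018  -0.0162  0.0931]
wing 344 [-0.0354 -0.0349  0.0866] [-0.0322 -0.0298  0.0878] [-0.0291 -0.0258  0.0884]
0.054 152 [-0.0159 -0.0114]
0.066 98 [-0.0164 -0.016 ]
0.078 120 [-0.0164 -0.0158]
```

>>> {"op": "send_rows", "data": {"motion": [[[0.0002,0.0008,0,0,0,0,0.03],[0,0,0,0,0,0,0.03],[0,0,0,0,0,0,0.03],[0,0,0,0,0,0,0.03],[0,0,0,0,0,0,0.03],[0,0,0,0,0,0,0.03],[0,0,0,0,0,0,0.03],[0,0,0,0,0,0,0.03]]]}}

```text
time: 41.67
ee_pos: [0.5494, 0.0862, 0.0144]
ee_rot: [0.002, 0.785, 0.619, -0.004]
contact_force: [-1.8, -17.5, 0.2]
grip_width: 0.452
gripper_force: 27.2
```

```bash
python3 pin.py
```

```text
41.6667 tcp 0.003 -0.0459 0.0144 force 2.2 -17.4 0.2 0.4521015120862824 27.199633084237576
pintop 616 [-0.0267 -0.0208  0.0906] [-0.0224 -0.0163  0.0921] [-0.018  -0.0121  0.0932]
wing 325 [-0.0354 -0.0338  0.0866] [-0.0322 -0.0289  0.0877] [-0.0291 -0.0247  0.0884]
0.054 149 [-0.0148 -0.0114]
0.066 70 [-0.0145 -0.0138]
0.078 94 [-0.0133 -0.0128]
```

The wing is now firmly on the pin with about 5° of lean. I'll take the push off, raise the grip to 60 N for a firm clamp, and add a slight back-tug below the slip limit to reduce the lean while staying in contact.

>>> {"op": "send_rows", "data": {"motion": [[[-0.0004,-0.0017,0,0,0,0,0.03],[-0.0004,-0.0017,0,0,0,0,0.03],[-0.0004,-0.0017,0,0,0,0,0.03],[-0.0004,-0.0017,0,0,0,0,0.03],[0,0,0,0,0,0,0.028],[0,0,0,0,0,0,0.028],[0,0,0,0,0,0,0.028],[0,0,0,0,0,0,0.028]]], "grip_force": 60}}

```text
time: 42.38
ee_pos: [0.5494, 0.0868, 0.0145]
ee_rot: [0.0, 0.784, 0.621, 0.0]
contact_force: [5.1, -1.8, -11.8]
grip_width: 0.44
gripper_force: 64.3
```

```bash
python3 pin.py
```

```text
42.3833 tcp 0.0029 -0.0454 0.0145 force 5.4 -0.6 -11.8 0.43957676919005084 64.32132314890623
pintop 617 [-0.0268 -0.0203  0.0906] [-0.0224 -0.0158  0.0921] [-0.0181 -0.0115  0.0933]
wing 338 [-0.0354 -0.0338  0.0866] [-0.0322 -0.029   0.0877] [-0.0291 -0.0247  0.0884]
0.054 129 [-0.015  -0.0113]
0.066 64 [-0.0144 -0.0137]
0.078 80 [-0.013  -0.0124]
```

>>> {"op": "send_rows", "data": {"motion": [[[-0.0001,-0.0012,-0.0005,0,0,0,0.028],[-0.0001,-0.0012,-0.0005,0,0,0,0.028],[-0.0001,-0.0012,0,0,0,0,0.028],[-0.0001,-0.0012,0,0,0,0,0.028],[-0.0001,-0.0012,0,0,0,0,0.028],[0,0,0,0,0,0,0.028],[0,0,0,0,0,0,0.028],[0,0,0,0,0,0,0.028]]]}}

```text
time: 43.1
ee_pos: [0.5495, 0.0869, 0.0146]
ee_rot: [-0.002, 0.783, 0.622, 0.003]
contact_force: [4.8, 11.3, -10.8]
grip_width: 0.437
gripper_force: 64.4
```

```bash
python3 pin.py
```

```text
43.1 tcp 0.003 -0.0452 0.0146 force 2.1 12.1 -10.8 0.43725055139289337 64.3517767265439
pintop 614 [-0.0268 -0.0214  0.0906] [-0.0223 -0.0169  0.0921] [-0.018  -0.0127  0.0935]
wing 333 [-0.0355 -0.0342  0.0866] [-0.032  -0.0292  0.0877] [-0.0292 -0.0251  0.0884]
0.054 135 [-0.015  -0.0114]
0.066 71 [-0.0148 -0.0143]
0.078 98 [-0.0137 -0.0133]
```

>>> {"op": "send_rows", "data": {"motion": [[[-0.0002,-0.001,-0.0005,0,0,0,0.028],[-0.0002,-0.001,-0.0005,0,0,0,0.028],[-0.0001,-0.0005,0,0,0,0,0.028],[0,0,0,0,0,0,0.028],[0,0,0,0,0,0,0.028],[0,0,0,0,0,0,0.028],[0,0,0,0,0,0,0.028],[0,0,0,0,0,0,0.028]]]}}

```text
time: 43.82
ee_pos: [0.5496, 0.0869, 0.0145]
ee_rot: [-0.002, 0.783, 0.623, 0.005]
contact_force: [3.4, 15.0, -3.9]
grip_width: 0.444
gripper_force: 64.2
```

```bash
python3 pin.py
```

```text
43.8167 tcp 0.0031 -0.0452 0.0145 force -0.1 15.4 -3.9 0.4438740260298878 64.20435642823577
pintop 613 [-0.0269 -0.0217  0.0907] [-0.0223 -0.0171  0.0921] [-0.0181 -0.0128  0.0933]
wing 334 [-0.0354 -0.034   0.0866] [-0.0322 -0.0291  0.0877] [-0.0292 -0.0249  0.0885]
0.054 126 [-0.0151 -0.0117]
0.066 75 [-0.0148 -0.0143]
0.078 94 [-0.0139 -0.0134]
```

The wing stays in contact, the lever is clasped shut, the pin is home with only a slight lean, and forces are steady. Handing in.

```bash
python3 -c "
from rig import *
print(finish_job())"
```

```text
the job is handed in; nothing more can be done
None
```

I handed the job in at about 44 s. The stop pin is home in the block but leans about 4° under the wing. The leg rests against it, with the cam lever shut and clasped at about 64 N. I overshot, so after shutting the lever I slid the clamped leg back and forth a few mm. I viewed 13 pictures against the limit of 10, and I took no final check of the other things on the bench.

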